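# Turn the stall's big screw eye into line with a steel rod

### The arm

A 6-joint arm with a two-finger parallel gripper is mounted at the origin on the work surface. World frame = base frame: x ahead of the robot, y to its left, z up, the work surface at z = 0. Lengths are in m, angles in rad, forces in N, time in s.
With the tool pointing down it reaches from about 0.325 to 0.9 m from the base axis. Payload 6.1 kg.
Tool frame: the origin (TCP) lies midway between the tips of the shut fingers; the grasp point (between the pads) lies 19 mm behind it; y points along the fingers, x is the direction in which the jaws open and shut, and the axes are right-handed (so a half turn about y gives the same grasp; the last joint's range is limited). The gripper opens to 87 mm and grips with 3 to 60 N. Pads are 19 mm wide; open, the fingers measure 117 mm over their backs; the gripper's body (75 mm by 190 mm) begins 51 mm behind the grasp point.
Start: joints at [1.175, 0.22, 1.526, -0, 1.395, -0.126], TCP at [0.167, 0.602, 0.198] pointing down, gripper open.
Joint ranges: [-2.98, 2.98], [-0.91, 2.08], [0.09, 2.57], [-1.24, 4.39], [0.2, 2.65], [-2.68, 2.68]. Speed limits (rad/s): [2.57, 2.57, 3.01, 3.14, 3.14, 3.14].

### API

Orientations are given as a unit quaternion [x, y, z, w].
In Python, from cell import sense, viewer, workorder gives the robot as it stands.
- The arm moves only by the tool servo_tool, never from a script. Its argument "targets" is a list of rows, each a list of 7 numbers: the closure, from 0 (fully open) to 1 (shut), then the shift along the tool's x, y, z in m, then the turn, a rotation vector about the tool's x, y, z in degrees. In form: [[jaw, dx, dy, dz, ax, ay, az], ...]. A call has 1 to 8 rows; each row is the pose to reach, as a shift and turn from the pose commanded when the call began, along the tool's axes at that moment; what a row does not reach only later rows make up. A row lasts 1/10 s, in which the tool goes at most 50 mm and 8.59 degrees, less where a joint would pass 70% of its speed; a pose out of reach is approached as far as the arm can. A call with a gripper value outside its range is refused whole. The fingers move at their own pace and stop on an object; "newtons" is the grip in N (left out, the last holds). Time passes only in rows, so rows that repeat a pose let the fingers close. It gives the time, the measured TCP pose, the force and the opening at its end, in the units of the state.
- sense(): the state, without advancing time (a new reading comes with each control period).
- viewer.camera(name): name is "side" or "top"; returns a dict with "pixels" (420x560x3 uint8, blue, green, red), "fx", "fy", "cx", "cy" (pixels), "extrinsics" (4x4, takes a point from world to camera coordinates). Camera axes: x right, y down, z forward; pixel columns grow to the right and rows downward; lengths in m; the calibration is good to about 2 mm. A picture is of the moment at which its call begins. There is no depth.
- workorder.hand_in(): hands the job in, once; it reports no verdict.
The state is a dict: "time": time; "joint_pos": joint angles; "joint_velocities": joint speeds; "joint_torque": joint torques, N m; "tool_pos": TCP position; "orientation": TCP orientation; "wrist_force": force on the tool from outside, world axes, zero at the start; "torque": the same for the moment, N m; "opening": finger opening in m.
Only numpy, scipy, OpenCV 4.12 (cv2) and the standard library are available. Lean on these libraries where they do the work, as an engineer would, in place of code of your own. Each camera call takes 0.05 s, during which the arm holds its last target.

### The job

One of the three timber pads on the stall counter carries the big closed screw eye, which is not yet screwed up far enough: its loop stands askew. Slide the long steel rod through that loop and use it as a lever to turn the eye clockwise, seen from above, until the flat of the loop is in line with the long sides of its timber pad; then draw the rod out and lay it down flat on the counter, clear of the eye.

Things in the scene. Friction and masses are not known exactly. Their poses are not given: they have to be found in the camera images.
- rod_mid (a point): Centre of the long steel rod: plain square tube, 220 mm long, 16 x 16 mm, about 110 g, both ends alike, lying flat on the counter (this point 8 mm up) to the robot's left or right, pointing away from the robot within 15 degrees. x runs along it. Bystanders: a 70 mm stub of the same tube; a 200 mm wooden offcut 42 mm square, too thick for the loop.
- eye_loop (a point): Centre of the big screw eye's loop opening, 97 mm above the counter, on the eye's upright axis. The loop is an upright closed oval of 10 mm round steel bar, opening 32 mm wide, 44 mm high (52 x 64 mm outside). z up; x horizontal in the loop's plane; y is the way a rod passes straight through. All turn with the eye.
- eye (a joint): Turn of the big screw eye about its upright axis, rad, growing clockwise seen from above; 0 = loop's plane in line with its pad's long sides. Starts at -1.0 to -0.7, can go past 0. Stiff (about 0.25 N m friction), stays where left, height constant. The rod is loose in the loop: swung from straight through, it moves about 45 degrees before it bears on both sides and carries the eye along.
- eye_pad: The fixed timber pad under the big screw eye, 110 mm (its x) by 64 mm, 45 mm high; origin under its centre, on the eye's axis. One of three alike in a row across the counter, about 190 mm apart; the other two carry a small open hook and a small closed eye, both less than 80 mm above the counter.
Things that resemble listed ones, but are neither listed nor needed, are in the scene too. Leave any green look-alike of the eye_pad alone.

How it is judged:
By the outcome, as a careful person would: the job done as asked, in the order asked, and still so for the second after the job is handed in, with the robot touching nothing.
It also fails if it takes over 61 s, if anything falls off the work surface, if the arm or the gripper's body presses on something with over 40 N, if the wrist force passes 120 N, or if a joint passes its speed limit or range.

## Working session

There is one attempt and no reset: what is moved stays moved. The work goes in short steps, Python scripts to look and compute and a tool call to move; the robot and the scene stay as the last step left them, time stands still between calls to the robot, and variables do not carry over. Pictures are saved under pics/ and viewed, and the job is handed in when it is done.

Besides the shell and the picture viewer there is one more tool, called by a JSON object that holds its "api" and its "payload". servo_tool: Moves the arm, as the interface text tells. Its arguments: {"type":"object","properties":{"targets":{"type":"array","items":{"type":"array","items":{"type":"number"}}},"newtons":{"type":"number"}},"required":["targets"]}

```bash
mkdir -p pics; ls; cat > h.py <<'E'
import numpy as np, cv2
from cell import sense, viewer, workorder
from scipy.spatial.transform import Rotation as R
def cam(n,fn=None):
    c=viewer.camera(n)
    c['pixels']=np.asarray(c['pixels'])
    c['E']=np.asarray(c['extrinsics'])
    if fn: cv2.imwrite('pics/'+fn,c['pixels'])
    np.savez('last_%s.npz'%n,**{k:np.asarray(v) for k,v in c.items()})
    return c
def load(n):
    return dict(np.load('last_%s.npz'%n))
def ray(c,u,v):
    E=c['E'];d=np.array([(u-c['cx'])/c['fx'],(v-c['cy'])/c['fy'],1.])
    o=-E[:3,:3].T@E[:3,3]; return o,E[:3,:3].T@d
def onz(c,u,v,z):
    o,d=ray(c,u,v);return o+d*(z-o[2])/d[2]
def proj(c,p):
    q=c['E'][:3,:3]@np.asarray(p)+c['E'][:3,3];return np.array([c['fx']*q[0]/q[2]+c['cx'],c['fy']*q[1]/q[2]+c['cy']])
def tri(c1,p1,c2,p2):
    o1,d1=ray(c1,*p1);o2,d2=ray(c2,*p2)
    A=np.stack([d1,-d2],1);s=np.linalg.lstsq(A,o2-o1,rcond=None)[0]
    a=o1+d1*s[0];b=o2+d2*s[1];return (a+b)/2,np.linalg.norm(a-b)
E
python3 - <<'E'
from h import *
for n in('top','side'):
    c=cam(n,n+'0.png');print(n,c['fx'],c['cx'],c['cy'],-c['E'][:3,:3].T@c['E'][:3,3],c['E'][:3,:3].round(3).tolist())
s=sense();print({k:np.round(v,3).tolist() for k,v in s.items()})
E
```

```text
pics
top 463.74923926403915 288.8563266190309 200.25558841296672 [0.37853722 0.08470818 1.14645399] [[0.029, -0.999, 0.018], [-0.987, -0.031, -0.159], [0.16, -0.013, -0.987]]
side 488.5441892889563 274.342115495219 207.12702262760865 [-0.17504796 -0.77500994  0.78688522] [[0.754, -0.657, 0.014], [-0.34, -0.408, -0.847], [0.562, 0.634, -0.531]]
{'time': 0.1, 'joint_pos': [1.175, 0.221, 1.528, -0.0, 1.395, -0.126], 'joint_velocities': [0.0, -0.001, -0.002, -0.0, 0.002, 0.001], 'joint_torque': [0.001, -49.594, -38.852, 0.07, 0.052, -0.0], 'tool_pos': [0.166, 0.602, 0.197], 'orientation': [0.563, 0.428, -0.429, -0.562], 'wrist_force': [-0.837, 0.062, -0.275], 'torque': [-0.001, -0.021, -0.059], 'opening': 0.087}
```

View pics/top0.png

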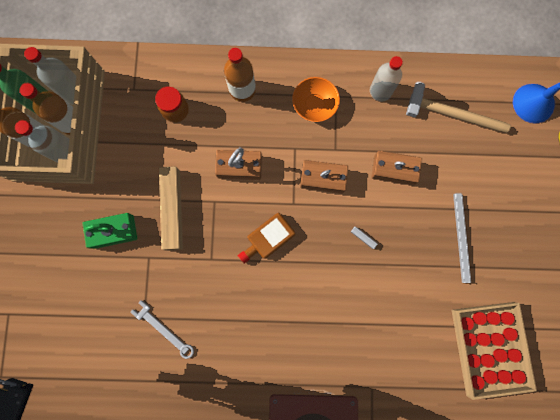

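View pics/side0.png

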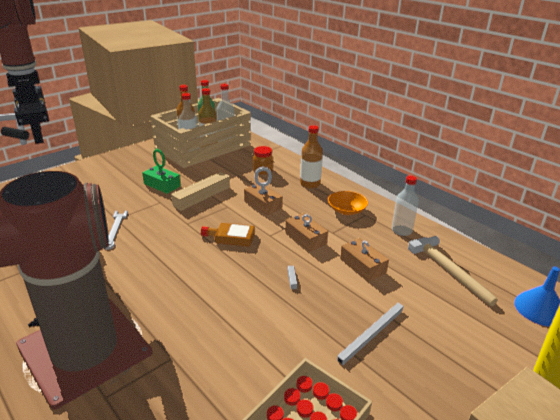

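Rod candidates in the top view are the long tube (461,238), the stub (365,238), the wooden offcut (170,208) and the spanner (163,330). The long tube fits. Eye candidates are the big one (237,158), the small ones (326,175) and (398,167), and the green look-alike (108,230). The one at (237,158) fits. I'll check both in close crops.

```bash
python3 - <<'E'
from h import *
t=load('top');s=load('side')
a=cv2.resize(t['pixels'][135:195,200:280],None,fx=5,fy=5,interpolation=cv2.INTER_CUBIC)
b=cv2.resize(s['pixels'][155:225,230:300],None,fx=5,fy=5,interpolation=cv2.INTER_CUBIC)
d=cv2.resize(t['pixels'][180:295,430:500],None,fx=2.6,fy=2.6,interpolation=cv2.INTER_CUBIC)
W=np.zeros((650,800,3),np.uint8)
W[:300,:400]=a;W[:350,400:750]=b;W[300:300+d.shape[0],:d.shape[1]]=d
cv2.imwrite('pics/crop.png',W[:600])
E
```

```text
(no output)
```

View pics/crop.png

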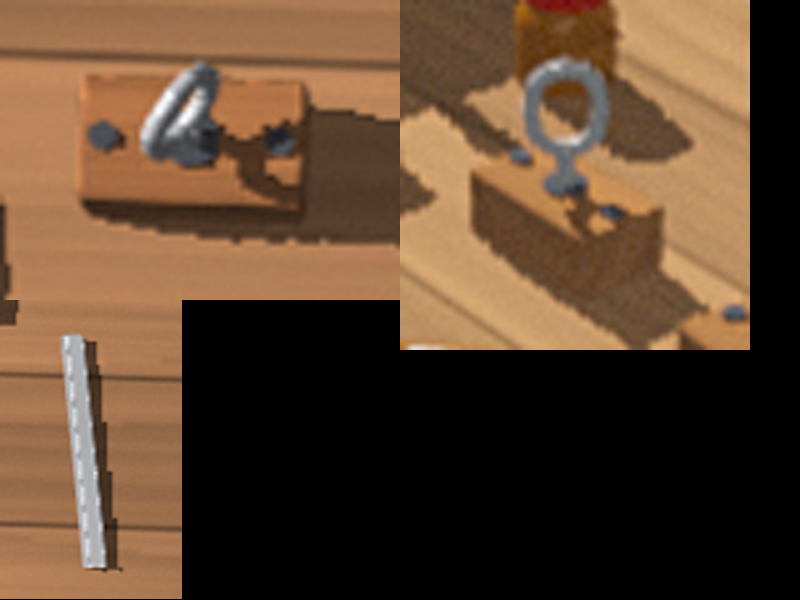

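```bash
python3 - <<'E'
from h import *
t=load('top');s=load('side')
def hsv(c):return cv2.cvtColor(c['pixels'],cv2.COLOR_BGR2HSV)
def grey(c,lo=90,sat=60):
    H=hsv(c);return ((H[...,1]<sat)&(H[...,2]>lo)).astype(np.uint8)
def rect(c,m,x0,x1,y0,y1):
    mm=np.zeros_like(m);mm[y0:y1,x0:x1]=m[y0:y1,x0:x1]
    cs,_=cv2.findContours(mm,cv2.RETR_EXTERNAL,cv2.CHAIN_APPROX_NONE)
    k=max(cs,key=cv2.contourArea);return k,cv2.minAreaRect(k)
k,r=rect(t,grey(t),440,485,180,295)
P=np.array([onz(t,*p[0],0.016)[:2] for p in k],np.float32)
rr=cv2.minAreaRect(P);bp=cv2.boxPoints(rr);print('rod top',rr,bp.tolist())
k,r=rect(s,grey(s,90,50),330,410,295,370)
P=np.array([onz(s,*p[0],0.012)[:2] for p in k],np.float32)
print('rod side',cv2.minAreaRect(P))
# loop
for c,b,n in((t,(226,248,145,170),'t'),(s,(250,278,162,190),'s')):
    k,r=rect(c,grey(c,80,70),*b);print(n,cv2.boundingRect(k),r)
# pad edges by brightness
H=hsv(t)[140:190,205:275]
print(H[::3,35-15].tolist()[:0])
for p in [(216,150.2),(260.6,152),(260.4,177),(216,175)]:print(p,onz(t,*p,0.045).round(4))
C=[(400+75-400,170),(158,0)]
for p in [(230+72/5,155+172/5),(230+262/5,155+208/5),(230+180/5,155+235/5)]:print('s',p,onz(s,*p,0.045).round(4))
print(tri(t,(236.3,157),s,(263.2,176.6)))
E
```

```text
rod top ((0.48386478424072266, -0.3565737307071686), (0.2192266881465912, 0.023287333548069), 4.014673709869385) [[0.3737052381038666, -0.35263288021087646], [0.37533560395240784, -0.37586307525634766], [0.5940243005752563, -0.3605145812034607], [0.5923939943313599, -0.3372843861579895]]
rod side ((0.4785933494567871, -0.35969895124435425), (0.23080074787139893, 0.023146023973822594), 3.943955898284912)
t (228, 147, 15, 20) ((235.95999145507812, 157.22000122070312), (10.600000381469727, 21.200000762939453), 36.869895935058594)
s (254, 167, 18, 23) ((262.5, 178.0), (22.0, 17.0), 90.0)
[]
(216, 150.2) [0.6748 0.2519 0.045 ]
(260.6, 152) [0.6739 0.143  0.045 ]
(260.4, 177) [0.6115 0.141  0.045 ]
(216, 175) [0.6129 0.2485 0.045 ]
s (244.4, 189.4) [0.607  0.2437 0.045 ]
s (282.4, 196.6) [0.6672 0.1385 0.045 ]
s (266.0, 202.0) [0.6101 0.1462 0.045 ]
(array([0.64474954, 0.19734536, 0.09574805]), np.float64(0.0039574793843683885))
```

```bash
cat >> h.py <<'E'
def go(p,heading=None,flip=1):
    """print shift/turn for tool pointing down at p with rod heading (deg) along flip*tool z"""
    s=sense();M=R.from_quat(s['orientation']);p0=np.array(s['tool_pos'])
    d=M.inv().apply(np.array(p)-p0)
    zt=M.as_matrix()[:,2]*flip;h0=np.degrees(np.arctan2(zt[1],zt[0]))
    out='t=%.2f tcp %s hd %.2f shift(mm) %s'%(s['time'],p0.round(4),h0,(d*1000).round(1))
    if heading is not None:
        h=np.radians(heading);z=np.array([np.cos(h),np.sin(h),0])*flip;y=np.array([0,0,-1.]);x=np.cross(y,z)
        T=R.from_matrix(np.stack([x,y,z],1));out+=' turn %s'%(np.degrees((M.inv()*T).as_rotvec()).round(2))
    print(out,'q',np.round(s['joint_pos'],2),'F',np.round(s['wrist_force'],1),'op',round(s['opening'],4))
E
python3 - <<'E'
from h import *
print(R.from_quat(sense()['orientation']).as_matrix().round(3))
go((.42,.2,.25),4)
t=load('top')
print(onz(t,221,162,.048),onz(t,256,163,.048))
E
```

```text
[[ 0.267 -0.001 -0.964]
 [ 0.964 -0.002  0.267]
 [-0.002 -1.     0.   ]]
t=0.10 tcp [0.1663 0.6018 0.1969] hd 164.54 shift(mm) [-319.8  -52.6 -351.6] turn [ 1.4000e-01  1.6054e+02 -4.0000e-02] q [ 1.17  0.22  1.53 -0.    1.39 -0.13] F [-0.8  0.1 -0.3] op 0.0871
[0.64489022 0.23774175 0.048     ] [0.64522285 0.1528895  0.048     ]
```

```bash
python3 - <<'E'
from h import *
go((.42,.25,.25),4,-1);go((.42,-.2,.22),4,-1); go((.407,-.364,.1),4,-1)
E
```

```text
t=0.10 tcp [0.1663 0.6018 0.1969] hd -15.46 shift(mm) [-271.6  -52.7 -338.2] turn [ -0.03 -19.46  -0.1 ] q [ 1.17  0.22  1.53 -0.    1.39 -0.13] F [-0.8  0.1 -0.3] op 0.0871
t=0.10 tcp [0.1663 0.6018 0.1969] hd -15.46 shift(mm) [-705.3  -21.9 -458.2] turn [ -0.03 -19.46  -0.1 ] q [ 1.17  0.22  1.53 -0.    1.39 -0.13] F [-0.8  0.1 -0.3] op 0.0871
t=0.10 tcp [0.1663 0.6018 0.1969] hd -15.46 shift(mm) [-866.6   98.4 -489.4] turn [ -0.03 -19.46  -0.1 ] q [ 1.17  0.22  1.53 -0.    1.39 -0.13] F [-0.8  0.1 -0.3] op 0.0871
```

{"api": "servo_tool", "payload": {"targets": [[0,0,-50,0,0,0,0]]}}

```text
time: 0.2
tool_pos: [0.1647, 0.5975, 0.2389]
orientation: [0.566, 0.423, -0.433, -0.56]
wrist_force: [0.3, 0.1, -0.9]
opening: 0.0873
```

I sent millimetres there and the tool takes metres. The row limit capped it to about 40 mm upward, so no harm was done. I'll use metres from here on.

```bash
python3 - <<'E'
from h import *
go((.42,.25,.25),4,-1);go((.42,-.2,.22),4,-1)
E
```

```text
t=0.20 tcp [0.1647 0.5975 0.2389] hd -15.46 shift(mm) [-267.    -7.4 -338.7] turn [ -0.28 -19.46  -0.93] q [ 1.17  0.2   1.47 -0.    1.48 -0.13] F [ 0.3  0.1 -0.9] op 0.0873
t=0.20 tcp [0.1647 0.5975 0.2389] hd -15.46 shift(mm) [-700.2   29.7 -458.8] turn [ -0.28 -19.46  -0.93] q [ 1.17  0.2   1.47 -0.    1.48 -0.13] F [ 0.3  0.1 -0.9] op 0.0873
```

{"api": "servo_tool", "payload": {"targets": [[0,-0.03,0,-0.035,0,0,0],[0,-0.06,0,-0.07,0,-3,0],[0,-0.09,0,-0.11,0,-6,0],[0,-0.12,0,-0.15,0,-9,0],[0,-0.15,0,-0.19,0,-12,0],[0,-0.18,0,-0.23,0,-15,0],[0,-0.21,0,-0.27,0,-18,0],[0,-0.24,0,-0.3,0,-19.5,0]]}}

```text
time: 1.0
tool_pos: [0.3929, 0.289, 0.2476]
orientation: [-0.482, -0.518, 0.518, 0.482]
wrist_force: [1.3, -0.3, -0.2]
opening: 0.087
```

```bash
python3 - <<'E'
from h import *
go((.42,.0,.22),4,-1);go((.407,-.364,.12),4,-1)
E
```

```text
t=1.00 tcp [0.3929 0.289  0.2476] hd 4.10 shift(mm) [-290.1   27.8   -6.3] turn [ 0.01  0.1  -0.02] q [ 0.47 -0.14  1.81 -0.    1.48 -1.17] F [ 1.3 -0.3 -0.2] op 0.087
t=1.00 tcp [0.3929 0.289  0.2476] hd 4.10 shift(mm) [-652.2  127.9   32.7] turn [ 0.01  0.1  -0.02] q [ 0.47 -0.14  1.81 -0.    1.48 -1.17] F [ 1.3 -0.3 -0.2] op 0.087
```

{"api": "servo_tool", "payload": {"targets": [[0,-0.04,0,-0.005,0,0,0],[0,-0.08,0,-0.01,0,0,0],[0,-0.12,0.01,-0.015,0,0,0],[0,-0.165,0.02,-0.02,0,0,0],[0,-0.21,0.03,-0.02,0,0,0],[0,-0.255,0.03,-0.02,0,0,0],[0,-0.3,0.03,-0.02,0,0,0],[0,-0.345,0.03,-0.01,0,0,0]]}}

```text
time: 1.8
tool_pos: [0.426, -0.0541, 0.2177]
orientation: [0.482, 0.517, -0.517, -0.482]
wrist_force: [0.5, 0.7, -0.9]
opening: 0.0869
```

{"api": "servo_tool", "payload": {"targets": [[0,-0.045,0,0.005,0,0,0],[0,-0.09,0,0.01,0,0,0],[0,-0.135,0,0.015,0,0,0],[0,-0.18,0,0.02,0,0,0],[0,-0.225,0.03,0.03,0,0,0],[0,-0.265,0.06,0.035,0,0,0],[0,-0.3,0.09,0.04,0,0,0],[0,-0.307,0.1,0.043,0,0,0]]}}

```text
time: 2.6
tool_pos: [0.4022, -0.3631, 0.1137]
orientation: [-0.481, -0.517, 0.517, 0.485]
wrist_force: [-0.6, 0.1, -0.9]
opening: 0.0871
```

{"api": "servo_tool", "payload": {"targets": [[0,0,0,0,0,0,0],[0,0,0,0,0,0,0]]}}

```text
time: 2.8
tool_pos: [0.405, -0.3608, 0.1183]
orientation: [0.482, 0.517, -0.517, -0.482]
wrist_force: [-0.7, 0.5, -0.2]
opening: 0.087
```

```bash
python3 - <<'E'
from h import *
go((.407,-.364,.003),4,-1)
cam('top','top1.png');cam('side','side1.png')
E
```

```text
t=2.80 tcp [ 0.405  -0.3608  0.1183] hd 4.04 shift(mm) [ -3.4 115.3  -1.8] turn [0.   0.04 0.04] q [-0.87  0.1   1.82  0.    1.23 -2.52] F [-0.7  0.5 -0.2] op 0.087
```

View pics/side1.png

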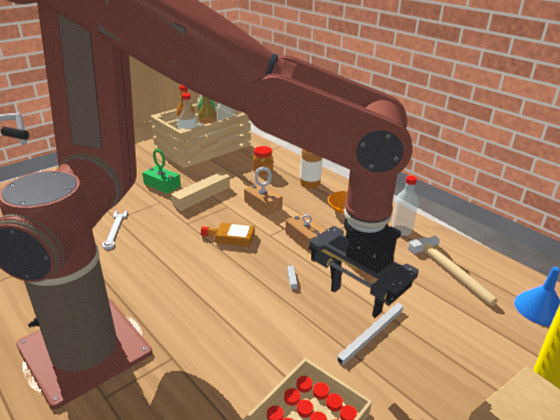

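The side view shows the open jaws at (360,280) straddling above the rod at (370,333), with the crate of red items clear below at (320,400). I'll go down and grip.

{"api": "servo_tool", "payload": {"targets": [[0,-0.002,0.03,-0.002,0,0,0],[0,-0.003,0.06,-0.002,0,0,0],[0,-0.003,0.085,-0.002,0,0,0],[0,-0.003,0.1,-0.002,0,0,0],[0,-0.003,0.108,-0.002,0,0,0],[0,-0.003,0.113,-0.002,0,0,0],[0,-0.003,0.114,-0.002,0,0,0],[0,-0.003,0.114,-0.002,0,0,0]]}}

```text
time: 3.7
tool_pos: [0.4076, -0.3651, 0.0049]
orientation: [-0.483, -0.517, 0.517, 0.481]
wrist_force: [0.6, -0.1, 0.8]
opening: 0.0871
```

{"api": "servo_tool", "payload": {"targets": [[1,0,0,0,0,0,0],[1,0,0,0,0,0,0],[1,0,0,0,0,0,0],[1,0,0,0,0,0,0],[1,0,0,0,0,0,0],[1,0,0,0,0,0,0],[1,0,0,0,0,0,0]], "newtons": 50}}

```text
time: 4.4
tool_pos: [0.407, -0.3644, 0.0039]
orientation: [0.482, 0.517, -0.517, -0.482]
wrist_force: [-1.1, 0.4, -0.1]
opening: 0.0394
```

```bash
python3 - <<'E'
from h import *
go((.407,-.364,.15),4,-1)
E
```

```text
t=4.40 tcp [ 0.407  -0.3644  0.0039] hd 4.04 shift(mm) [   0.4 -146.1   -0. ] turn [-0.    0.04  0.  ] q [-0.87  0.26  1.88  0.    1.01 -2.52] F [-1.1  0.4 -0.1] op 0.0394
```

Fingers are still closing.

{"api": "servo_tool", "payload": {"targets": [[1,0,0,0,0,0,0],[1,0,0,0,0,0,0],[1,0,0,0,0,0,0],[1,0,0,0,0,0,0],[1,0,0,0,0,0,0],[1,0,0,0,0,0,0]], "newtons": 50}}

```text
time: 5.0
tool_pos: [0.407, -0.3645, 0.004]
orientation: [-0.482, -0.517, 0.517, 0.482]
wrist_force: [0.8, 0.3, 0.1]
opening: 0.0012
```

{"api": "servo_tool", "payload": {"targets": [[1,0,-0.01,0,0,0,0],[1,0,-0.03,0,0,0,0],[1,0,-0.06,0,0,0,0],[1,0,-0.09,0,0,0,0],[1,0,-0.12,0,0,0,0],[1,0,-0.145,0,0,0,0],[1,0,-0.155,0,0,0,0],[1,0,-0.155,0,0,0,0]]}}

```text
time: 5.8
tool_pos: [0.4079, -0.3654, 0.1611]
orientation: [-0.483, -0.517, 0.518, 0.481]
wrist_force: [0.1, 0.8, 0.0]
opening: 0.0002
```

```bash
python3 - <<'E'
from h import *
go((.45,-.1,.15),20,-1)
cam('top','top2.png');cam('side','side2.png')
E
```

```text
t=5.80 tcp [ 0.4079 -0.3654  0.1611] hd 4.04 shift(mm) [261.8  10.4 -60.7] turn [  0.11 -15.96  -0.2 ] q [-0.87  0.06  1.77 -0.    1.3  -2.52] F [0.1 0.8 0. ] op 0.0002
```

View pics/side2.png

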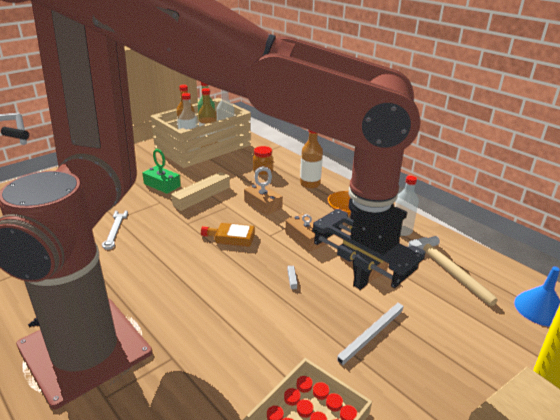

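View pics/top2.png

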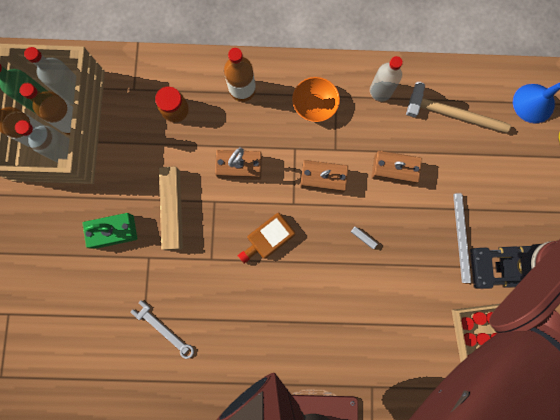

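```bash
python3 - <<'E'
from h import *
t=load('top');s=load('side')
p=sense()['tool_pos'];print(p,proj(t,p),proj(s,p))
print(proj(t,(.407,-.3635,.016)),proj(s,(.407,-.3635,.016)),proj(t,(.593,-.349,.016)))
print(onz(t,466,281,.016),onz(s,341,358,.016),onz(t,458.5,195,.016),onz(s,401,307,.016))
for n,c in(('t',t),('s',s)):
  im=c['pixels'].copy()
  cv2.circle(im,tuple(int(v) for v in proj(c,p).round()),2,(0,255,0),-1)
  cv2.circle(im,tuple(int(v) for v in proj(c,(.407,-.3635,.016)).round()),2,(255,0,255),-1)
  u,v=(400,180) if n=='t' else (300,200)
  cv2.imwrite('pics/dbg_%s.png'%n,cv2.resize(im[v:v+180,u:u+160],None,fx=3,fy=3))
E
```

```text
[ 0.40659654 -0.3639592   0.15796387] [491.96207716 267.85756188] [358.76457362 295.6403845 ]
[465.46381841 268.57712139] [351.34968238 347.62811963] [457.29932468 192.9986272 ]
[ 0.37727581 -0.36385169  0.016     ] [ 0.37094733 -0.3678956   0.016     ] [ 0.58802799 -0.35186059  0.016     ] [ 0.58207202 -0.35738862  0.016     ]
```

View pics/dbg_t.png

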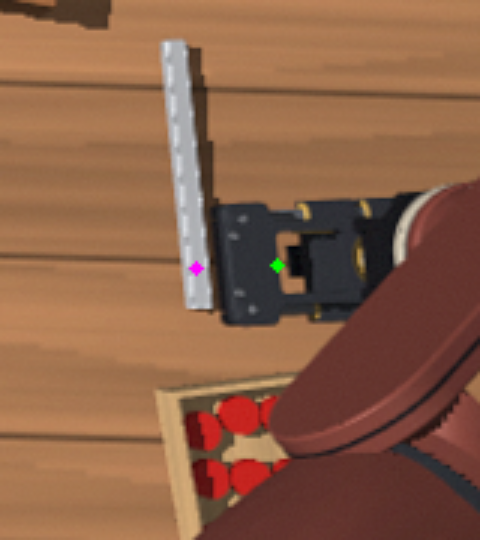

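View pics/dbg_s.png

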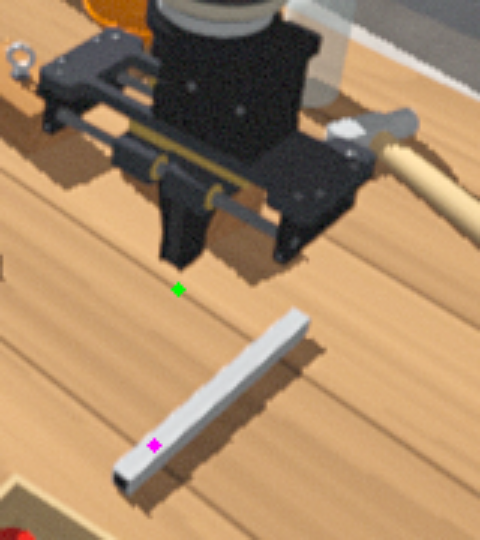

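```bash
python3 - <<'E'
from h import *
s=load('side');t=load('top')
for z in(.16,.17,.175,.18,.185,.19):print(z,proj(s,(.4066,-.364,z)).round(1),proj(t,(.4066,-.364,z)).round(1))
im=cv2.imread('pics/side1.png')
s1=dict(s)
for z in(.118,.128,.138): 
  for dy in(.0435,-.0435):print(z,dy,proj(s,(.405,-.361+dy,z)).round(1))
cv2.imwrite('pics/c1.png',cv2.resize(im[230:340,300:440],None,fx=5,fy=5))
E
```

```text
0.16 [358.9 294.8] [492.4 267.8]
0.17 [359.5 290.8] [494.6 267.8]
0.175 [359.7 288.8] [495.6 267.7]
0.18 [360.  286.8] [496.8 267.7]
0.185 [360.3 284.7] [497.9 267.7]
0.19 [360.6 282.7] [499.  267.6]
0.118 0.0435 [338.2 298.9]
0.118 -0.0435 [372.5 323.3]
0.128 0.0435 [338.6 295.1]
0.128 -0.0435 [373.2 319.5]
0.138 0.0435 [339.  291.3]
0.138 -0.0435 [373.8 315.5]
```

View pics/c1.png

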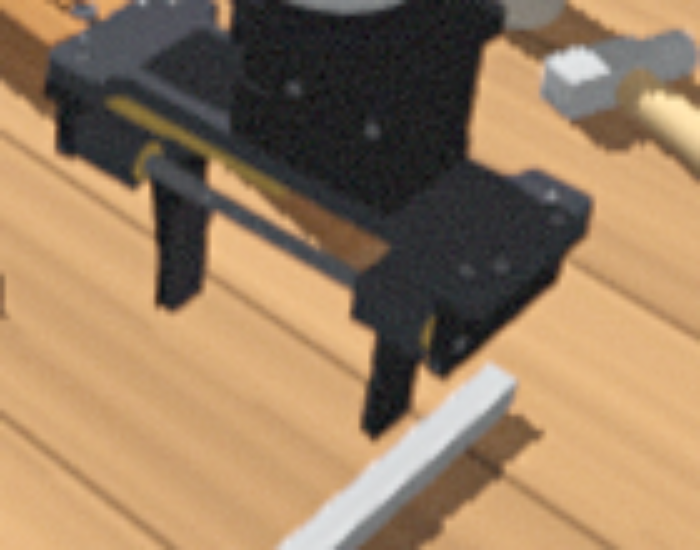

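The jaws shut on nothing and the rod hasn't moved. In the side view the drawn fingertips at (360,289) sit about 17 mm above where the reported TCP projects, (359,296). So the true tips are about 17 mm higher than reported. I'll reopen and go lower, watching the force.

{"api": "servo_tool", "payload": {"targets": [[0,0,0,0,0,0,0],[0,0,0,0,0,0,0],[0,0,0,0,0,0,0],[0,0,0,0,0,0,0],[0,0,0.03,0,0,0,0],[0,0,0.06,0,0,0,0],[0,0,0.09,0,0,0,0],[0,0,0.12,0,0,0,0]]}}

```text
time: 6.7
tool_pos: [0.407, -0.3645, 0.0379]
orientation: [-0.482, -0.517, 0.517, 0.482]
wrist_force: [-0.5, 0.6, 0.0]
opening: 0.0565
```

{"api": "servo_tool", "payload": {"targets": [[0,0,0.01,0,0,0,0],[0,0,0.02,0,0,0,0],[0,0,0.03,0,0,0,0],[0,0,0.035,0,0,0,0],[0,0,0.038,0,0,0,0],[0,0,0.038,0,0,0,0]]}}

```text
time: 7.3
tool_pos: [0.4072, -0.3647, 0.0012]
orientation: [-0.482, -0.517, 0.517, 0.482]
wrist_force: [0.9, 0.0, -0.0]
opening: 0.0869
```

```bash
python3 - <<'E'
from h import *
go((.407,-.364,-.013),4,-1)
E
```

```text
t=7.30 tcp [ 0.4072 -0.3647  0.0012] hd 4.04 shift(mm) [ 0.7 14.2  0.1] turn [ 0.01  0.04 -0.02] q [-0.87  0.27  1.88 -0.    1.   -2.52] F [ 0.9  0.  -0. ] op 0.0869
```

{"api": "servo_tool", "payload": {"targets": [[0,0,0.004,0,0,0,0],[0,0,0.008,0,0,0,0],[0,0,0.01,0,0,0,0],[0,0,0.011,0,0,0,0],[0,0,0.011,0,0,0,0]]}}

```text
time: 7.8
tool_pos: [0.4069, -0.3643, -0.0102]
orientation: [0.482, 0.517, -0.517, -0.482]
wrist_force: [0.2, 0.5, -0.1]
opening: 0.0874
```

```bash
python3 - <<'E'
from h import *
go((.407,-.364,-.013),4,-1)
c=cam('side','side3.png')
cv2.imwrite('pics/c3.png',cv2.resize(c['pixels'][250:390,300:440],None,fx=4,fy=4))
E
```

```text
t=7.80 tcp [ 0.4069 -0.3643 -0.0102] hd 4.04 shift(mm) [ 0.3  2.8 -0.1] turn [-0.01  0.04  0.02] q [-0.87  0.28  1.88  0.    0.98 -2.52] F [ 0.2  0.5 -0.1] op 0.0874
```

View pics/c3.png

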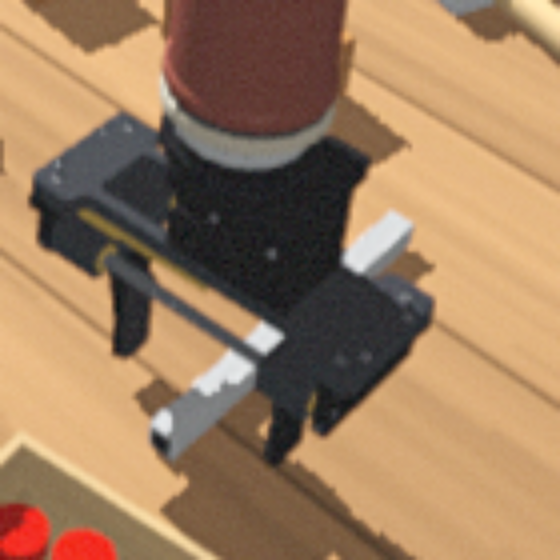

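```bash
python3 - <<'E'
from h import *
s=load('side')
for z in(0,.01,.02):print(z,[proj(s,(.407,-.3643+d,z)).round(1).tolist() for d in(.05,-.05)])
E
```

```text
0 [[333.1, 339.2], [369.9, 368.2]]
0.01 [[333.4, 335.8], [370.4, 364.9]]
0.02 [[333.8, 332.5], [371.1, 361.4]]
```

{"api": "servo_tool", "payload": {"targets": [[0,0,0.002,0,0,0,0],[0,0,0.003,0,0,0,0],[0,0,0.003,0,0,0,0]]}}

```text
time: 8.15
tool_pos: [0.4069, -0.3643, -0.0133]
orientation: [0.482, 0.517, -0.517, -0.482]
wrist_force: [0.4, -0.9, -0.1]
opening: 0.087
```

{"api": "servo_tool", "payload": {"targets": [[1,0,0,0,0,0,0],[1,0,0,0,0,0,0],[1,0,0,0,0,0,0],[1,0,0,0,0,0,0],[1,0,0,0,0,0,0],[1,0,0,0,0,0,0],[1,0,0,0,0,0,0],[1,0,0,0,0,0,0]], "newtons": 50}}

```text
time: 8.95
tool_pos: [0.407, -0.3645, -0.013]
orientation: [-0.482, -0.517, 0.517, 0.482]
wrist_force: [0.2, 0.2, -0.5]
opening: 0.0308
```

{"api": "servo_tool", "payload": {"targets": [[1,0,0,0,0,0,0],[1,0,0,0,0,0,0],[1,0,0,0,0,0,0],[1,0,0,0,0,0,0]], "newtons": 50}}

```text
time: 9.35
tool_pos: [0.407, -0.3644, -0.0131]
orientation: [0.482, 0.517, -0.517, -0.482]
wrist_force: [0.4, -0.3, 0.8]
opening: 0.0146
```

{"api": "servo_tool", "payload": {"targets": [[1,0,-0.005,0,0,0,0],[1,0,-0.02,0,0,0,0],[1,0,-0.045,0,0,0,0],[1,0,-0.075,0,0,0,0],[1,0,-0.105,0,0,0,0],[1,0,-0.135,0,0,0,0],[1,0,-0.15,0,0,0,0],[1,0,-0.155,0,0,0,0]]}}

```text
time: 10.15
tool_pos: [0.408, -0.3656, 0.1448]
orientation: [-0.484, -0.517, 0.518, 0.48]
wrist_force: [-0.1, -0.9, -0.9]
opening: 0.0152
```

```bash
python3 - <<'E'
from h import *
cam('top','top4.png');cam('side','side4.png')
import math
L=(.6447,.1965);h=28
for r in(.26,):
  a=math.radians(h);go((L[0]-r*math.cos(a),L[1]-r*math.sin(a),.14),h,-1)
E
```

```text
t=10.25 tcp [ 0.4071 -0.3646  0.1423] hd 4.04 shift(mm) [437.4   2.  -38.9] turn [ 2.000e-02 -2.396e+01 -5.000e-02] q [-0.87  0.08  1.79 -0.    1.27 -2.52] F [ 0.2 -0.7 -0.6] op 0.0148
```

View pics/side4.png

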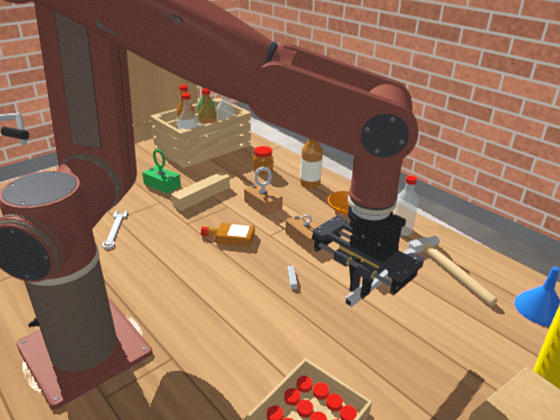

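View pics/top4.png

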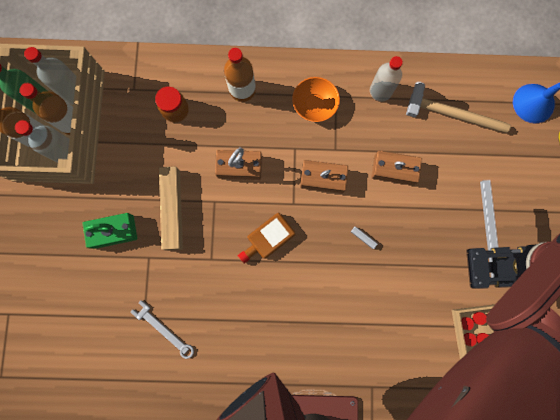

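The rod is held. In the side view it runs from its rear end (351,300) to its front end (435,241), and the front shows at (486,181) in the top view. I'll measure level and heading, then carry it over.

```bash
python3 - <<'E'
from h import *
t=load('top');s=load('side')
a=cv2.resize(t['pixels'][170:260,460:510],None,fx=6,fy=6,interpolation=cv2.INTER_CUBIC)
b=cv2.resize(s['pixels'][225:310,340:445],None,fx=4.5,fy=4.5,interpolation=cv2.INTER_CUBIC)
W=np.zeros((540,800,3),np.uint8);W[:540,:300]=a;W[:b.shape[0],310:310+b.shape[1]]=b
cv2.imwrite('pics/c4.png',W)
E
```

```text
(no output)
```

View pics/c4.png

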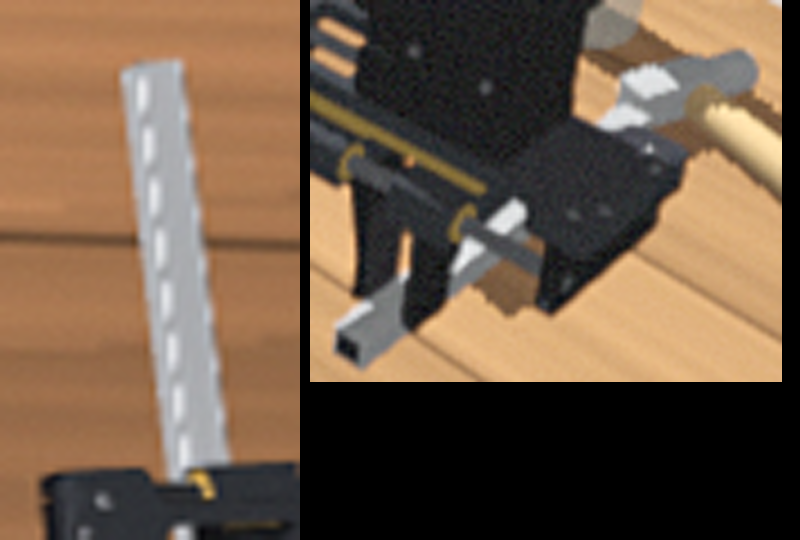

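{"api": "servo_tool", "payload": {"targets": [[1,0.02,0,0,0,-2,0],[1,0.06,0,-0.004,0,-5,0],[1,0.1,0,-0.008,0,-8,0],[1,0.14,0,-0.012,0,-11,0],[1,0.18,0,-0.016,0,-14,0],[1,0.22,0,-0.02,0,-17,0],[1,0.26,0,-0.024,0,-20,0],[1,0.29,0,-0.03,0,-22,0]]}}

```text
time: 11.05
tool_pos: [0.4146, -0.0705, 0.1398]
orientation: [-0.372, -0.6, 0.6, 0.375]
wrist_force: [0.8, -0.6, -0.1]
opening: 0.0145
```

```bash
python3 - <<'E'
from h import *
import math
L=(.6447,.1965);h=28;r=.26
a=math.radians(h);go((L[0]-r*math.cos(a),L[1]-r*math.sin(a),.13),h,-1)
E
```

```text
t=11.05 tcp [ 0.4146 -0.0705  0.1398] hd 26.18 shift(mm) [129.8  10.1 -64.4] turn [-0.14 -1.82  0.18] q [-0.36 -0.24  2.09  0.    1.29 -2.38] F [ 0.8 -0.6 -0.1] op 0.0145
```

{"api": "servo_tool", "payload": {"targets": [[1,0.02,0,-0.01,0,0,0],[1,0.045,0,-0.02,0,-0.5,0],[1,0.07,0,-0.03,0,-1,0],[1,0.095,0,-0.045,0,-1.5,0],[1,0.115,0.01,-0.055,0,-1.8,0],[1,0.126,0.03,-0.062,0,-1.8,0],[1,0.13,0.05,-0.064,0,-1.8,0],[1,0.13,0.063,-0.064,0,-1.8,0]]}}

```text
time: 11.85
tool_pos: [0.4144, 0.0726, 0.0757]
orientation: [-0.363, -0.605, 0.607, 0.366]
wrist_force: [-1.0, -0.1, 0.1]
opening: 0.0146
```

{"api": "servo_tool", "payload": {"targets": [[1,0,0,0,0,0,0],[1,0,0,0,0,0,0]]}}

```text
time: 12.05
tool_pos: [0.4165, 0.0715, 0.0785]
orientation: [-0.365, -0.605, 0.606, 0.366]
wrist_force: [0.3, 0.3, -0.4]
opening: 0.015
```

```bash
cat > show.py <<'E'
from h import *
import sys
k=sys.argv[1]
t=cam('top');s=cam('side')
def crop(c,p,w,h,f):
    x,y=int(p[0]),int(p[1]);y0=max(0,y-h//2);x0=max(0,x-w//2)
    print('crop origin',x0,y0,'scale',f)
    return cv2.resize(c['pixels'][y0:y0+h,x0:x0+w],None,fx=f,fy=f,interpolation=cv2.INTER_CUBIC)
L=(.6,.18,.1)
a=crop(t,proj(t,L),100,120,4);b=crop(s,proj(s,L),100,120,4)
cv2.imwrite('pics/%s.png'%k,np.hstack([a,b]))
E
python3 show.py p5; python3 -c "
from h import *
go((.5,.1,.076),28,-1)"
```

```text
crop origin 192 116 scale 4
crop origin 205 122 scale 4
t=12.15 tcp [0.4177 0.0714 0.0797] hd 27.80 shift(mm) [-13.1   3.8 -86.2] turn [ 0.06 -0.2  -0.04] q [-0.02 -0.15  2.14 -0.    1.15 -2.07] F [ 0.5  0.1 -1. ] op 0.0147
```

View pics/p5.png

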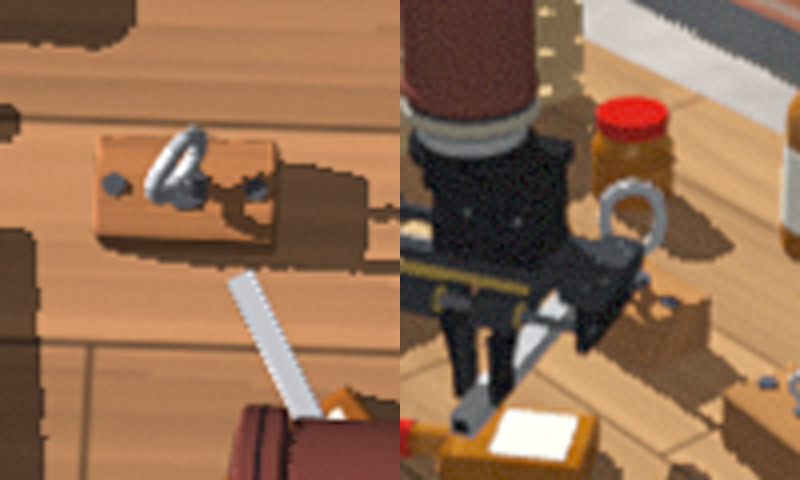

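```bash
python3 - <<'E'
from h import *
t=load('top');s=load('side')
H=cv2.cvtColor(t['pixels'],cv2.COLOR_BGR2HSV)
m=((H[...,1]<45)&(H[...,2]>130)).astype(np.uint8);m[:180]=0;m[216:]=0;m[:,:240]=0;m[:,280:]=0
ys,xs=np.nonzero(m);P=np.array([onz(t,x,y,.105)[:2] for x,y in zip(xs,ys)],np.float32)
v=cv2.fitLine(P,cv2.DIST_HUBER,0,.01,.01).ravel();d=v[:2]*np.sign(v[0]);print(len(xs),'heading',np.degrees(np.arctan2(d[1],d[0])))
proj_=(P-v[2:])@d;tip=v[2:]+d*proj_.max();print('tip',tip)
for L in((.6447,.1965),(.645,.195)):
  e=np.array(L)-v[2:];print('lateral (eye left of axis +)',d[0]*e[1]-d[1]*e[0],'dist tip->eye',e@d-proj_.max())
s0=sense();e=np.array(s0['tool_pos'])[:2]-v[2:];print('tcp lateral',d[0]*e[1]-d[1]*e[0], 'tip ahead of tcp',proj_.max()-e@d)
# rear end in side
print(proj(s,(.385,.054,.089+.003)),proj(s,(.385,.054,.1)))
# loop angle: compare projected circles for headings
loop=[]
for th in(-1.,-.9,-.85,-.8,-.7):
  # plane dir from -y rotated ccw by |th|
  a=np.radians(-90.)-th; u=np.array([np.cos(a),np.sin(a),0])
  ph=np.linspace(0,2*np.pi,60)
  for n,c in(('t',t),('s',s)):
    Q=np.array([proj(c,np.array([.6447,.1965,.097])+u*21*np.cos(p)/1e3+np.array([0,0,.027*np.sin(p)])) for p in ph])
    print(th,n,cv2.boundingRect(Q.astype(np.float32)),np.round(Q.min(0),1),np.round(Q.max(0),1), [round(float(v),1) for v in cv2.fitEllipse(Q.astype(np.float32))[1]],round(cv2.fitEllipse(Q.astype(np.float32))[2],1))
E
```

```text
250 heading 28.231346
tip [0.58102065 0.15824287]
lateral (eye left of axis +) 0.003583835311396437 dist tip->eye 0.07420122100995709
lateral (eye left of axis +) 0.0021203582452372083 dist tip->eye 0.07375598515855
tcp lateral 0.0007797125437677133 tip ahead of tcp 0.18500739020394089
[220.77871771 231.16504962] [220.63594732 228.50283497]
-1.0 t (230, 149, 12, 17) [230.7 149.7] [241.4 165.3] [5.1, 18.2] 32.6
-1.0 s (256, 168, 16, 17) [257.  168.1] [271.1 184.2] [14.0, 16.2] 11.0
-0.9 t (230, 150, 13, 15) [230.  150.2] [242.1 164.8] [5.4, 18.2] 38.6
-0.9 s (256, 168, 16, 17) [256.9 168.1] [271.1 184.2] [14.2, 16.1] 2.8
-0.85 t (229, 150, 14, 15) [229.7 150.5] [242.4 164.6] [5.6, 18.2] 41.7
-0.85 s (256, 168, 16, 17) [256.9 168.1] [271.1 184.2] [14.2, 16.1] 178.0
-0.8 t (229, 150, 14, 15) [229.4 150.8] [242.8 164.3] [5.7, 18.2] 44.7
-0.8 s (256, 168, 16, 17) [257.  168.1] [271.1 184.2] [14.2, 16.1] 173.4
-0.7 t (228, 151, 16, 13) [228.8 151.4] [243.3 163.7] [5.9, 18.1] 50.9
-0.7 s (257, 168, 15, 17) [257.  168.1] [271.1 184.2] [13.9, 16.3] 166.7
```

```bash
cat > pol.py <<'E'
from h import *
import sys
r,h,z=map(float,sys.argv[1:4]);a=np.radians(h)
go((.645-r*np.cos(a),.196-r*np.sin(a),z),h,-1)
E
python3 pol.py .255 34 .076
```

```text
t=12.15 tcp [0.4177 0.0714 0.0797] hd 27.80 shift(mm) [-23.4   3.7  -5.7] turn [ 0.06 -6.2  -0.04] q [-0.02 -0.15  2.14 -0.    1.15 -2.07] F [ 0.5  0.1 -1. ] op 0.0147
```

{"api": "servo_tool", "payload": {"targets": [[1,-0.008,0.001,-0.002,0,-2,0],[1,-0.016,0.002,-0.004,0,-4.2,0],[1,-0.0235,0.0035,-0.006,0,-6.2,0],[1,-0.0235,0.0035,-0.006,0,-6.2,0],[1,-0.0235,0.0035,-0.006,0,-6.2,0]]}}

```text
time: 12.65
tool_pos: [0.4337, 0.0536, 0.0761]
orientation: [0.333, 0.624, -0.624, -0.332]
wrist_force: [-0.1, 0.1, -0.8]
opening: 0.0147
```

```bash
python3 pol.py .21 34 .076; python3 pol.py .13 34 .076; python3 show.py p6
```

```text
t=12.65 tcp [0.4337 0.0536 0.0761] hd 33.94 shift(mm) [ -0.1   0.2 -44.8] turn [ 0.05 -0.06 -0.03] q [-0.06 -0.11  2.11  0.    1.14 -2.22] F [-0.1  0.1 -0.8] op 0.0147
t=12.65 tcp [0.4337 0.0536 0.0761] hd 33.94 shift(mm) [  -0.     0.2 -124.8] turn [ 0.05 -0.06 -0.03] q [-0.06 -0.11  2.11  0.    1.14 -2.22] F [-0.1  0.1 -0.8] op 0.0147
crop origin 192 116 scale 4
crop origin 205 122 scale 4
```

View pics/p6.png

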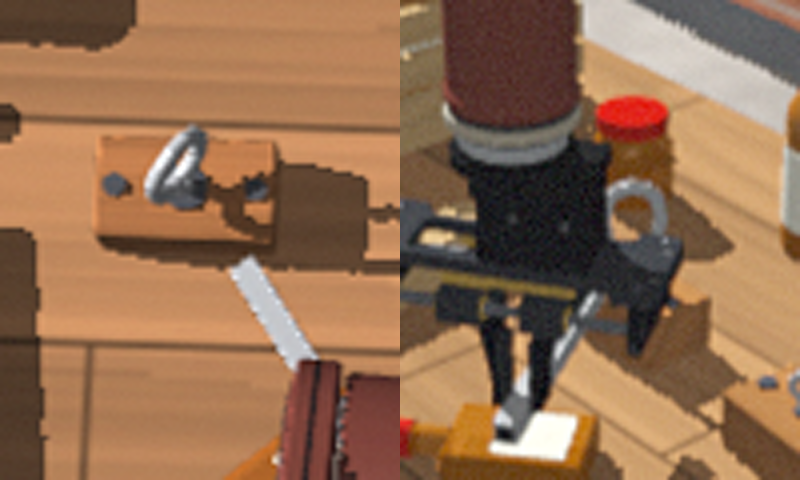

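{"api": "servo_tool", "payload": {"targets": [[1,0.0015,0,-0.015,0,0,0],[1,0.0015,0,-0.03,0,0,0],[1,0.0015,0,-0.045,0,0,0],[1,0.0015,0,-0.055,0,0,0],[1,0.0015,0,-0.055,0,0,0],[1,0.0015,0,-0.055,0,0,0]]}}

```text
time: 13.35
tool_pos: [0.4774, 0.0859, 0.0752]
orientation: [-0.331, -0.624, 0.625, 0.332]
wrist_force: [-0.1, 0.1, -1.5]
opening: 0.0152
```

```bash
python3 pol.py .13 34 .076; python3 show.py p7
```

```text
t=13.35 tcp [0.4774 0.0859 0.0752] hd 34.07 shift(mm) [ -2.6  -0.8 -70.5] turn [-0.05  0.07  0.02] q [ 0.02  0.01  2.   -0.    1.13 -2.15] F [-0.1  0.1 -1.5] op 0.0152
crop origin 192 116 scale 4
crop origin 205 122 scale 4
```

View pics/p7.png

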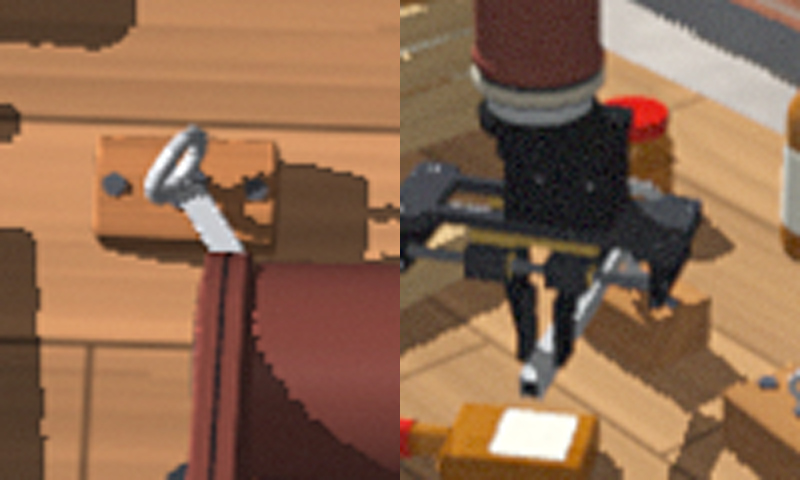

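In the top view the rod tip reaches the lower right edge of the loop, crop (195,195), on line with the opening. I'll push on while watching the force.

{"api": "servo_tool", "payload": {"targets": [[1,0.001,0,-0.01,0,0,0],[1,0.001,0,-0.02,0,0,0],[1,0.001,0,-0.03,0,0,0],[1,0.001,0,-0.03,0,0,0]]}}

```text
time: 13.85
tool_pos: [0.5037, 0.1043, 0.0758]
orientation: [0.332, 0.625, -0.624, -0.331]
wrist_force: [0.4, -0.2, -0.4]
opening: 0.0149
```

```bash
python3 pol.py .13 34 .076; python3 show.py p8
```

```text
t=13.85 tcp [0.5037 0.1043 0.0758] hd 34.08 shift(mm) [ -3.   -0.2 -38.4] turn [ 0.07  0.08 -0.03] q [ 0.05  0.08  1.92  0.    1.13 -2.12] F [ 0.4 -0.2 -0.4] op 0.0149
crop origin 192 116 scale 4
crop origin 205 122 scale 4
```

View pics/p8.png

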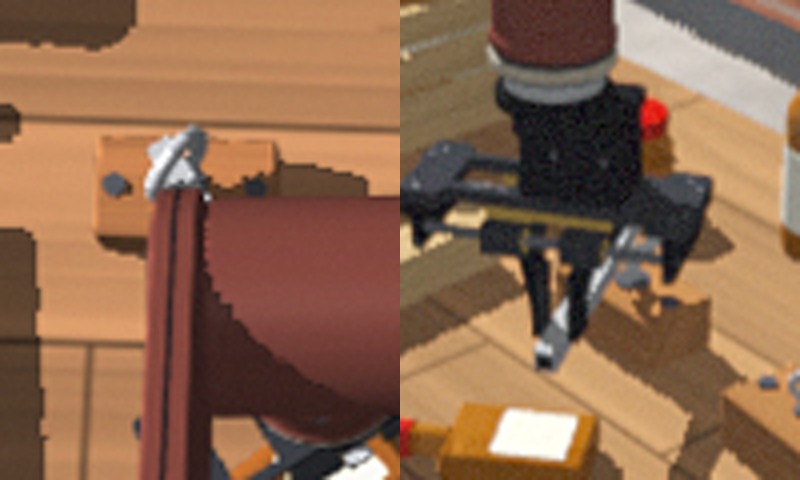

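The tip has come through the loop and shows at crop (157,147), with the loop's top bar over the rod. There's no force, so I'll go to full depth.

{"api": "servo_tool", "payload": {"targets": [[1,-0.001,0,-0.01,0,0,0],[1,-0.001,0,-0.02,0,0,0],[1,-0.001,0,-0.03,0,0,0],[1,-0.001,0,-0.038,0,0,0],[1,-0.001,0,-0.038,0,0,0]]}}

```text
time: 14.45
tool_pos: [0.5354, 0.1246, 0.0756]
orientation: [0.332, 0.625, -0.624, -0.331]
wrist_force: [-0.0, -0.4, -0.3]
opening: 0.0151
```

```bash
python3 pol.py .13 34 .076;python3 pol.py .13 10 .076;python3 pol.py .13 -5 .076; python3 show.py p9
```

```text
t=14.45 tcp [0.5354 0.1246 0.0756] hd 34.08 shift(mm) [-2.1 -0.4 -0.8] turn [ 0.04  0.08 -0.01] q [ 0.09  0.16  1.83  0.    1.14 -2.08] F [-0.  -0.4 -0.3] op 0.0151
t=14.45 tcp [0.5354 0.1246 0.0756] hd 34.08 shift(mm) [ 50.7  -0.4 -12.1] turn [ 4.000e-02  2.408e+01 -1.000e-02] q [ 0.09  0.16  1.83  0.    1.14 -2.08] F [-0.  -0.4 -0.3] op 0.0151
t=14.45 tcp [0.5354 0.1246 0.0756] hd 34.08 shift(mm) [ 79.6  -0.4 -29.9] turn [ 0.04 39.08 -0.  ] q [ 0.09  0.16  1.83  0.    1.14 -2.08] F [-0.  -0.4 -0.3] op 0.0151
crop origin 192 116 scale 4
crop origin 205 122 scale 4
```

View pics/p9.png

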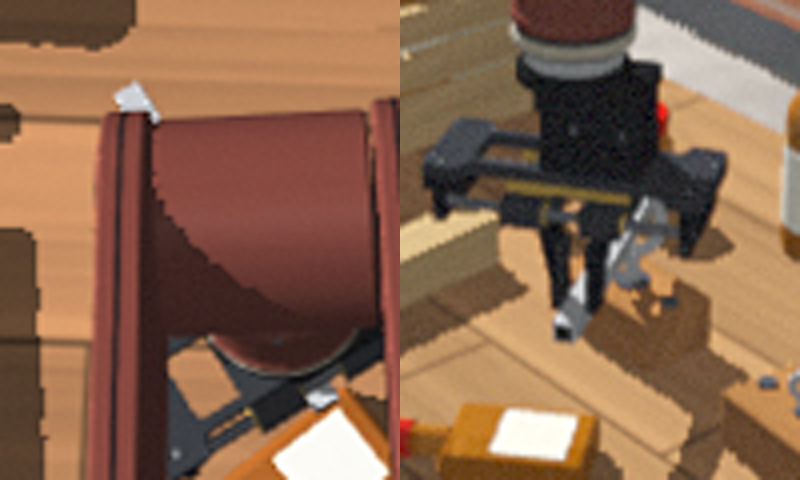

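The rod is fully through, with its tip showing at (134,95) in the top crop and no force. I'll swing it clockwise about the eye.

{"api": "servo_tool", "payload": {"targets": [[1,0.007,0,0,0,3.5,0],[1,0.015,0,-0.001,0,7,0],[1,0.023,0,-0.002,0,10.5,0],[1,0.031,0,-0.004,0,14,0],[1,0.038,0,-0.006,0,17.5,0],[1,0.046,0,-0.009,0,21,0],[1,0.052,0,-0.011,0,24,0],[1,0.052,0,-0.011,0,24,0]]}}

```text
time: 15.35
tool_pos: [0.5137, 0.1736, 0.0754]
orientation: [-0.454, -0.542, 0.542, 0.454]
wrist_force: [0.1, -0.3, -1.3]
opening: 0.015
```

```bash
python3 pol.py .13 10 .076;python3 pol.py .13 -15 .076; python3 -c "
from h import *
print(np.round(sense()['torque'],2))"; python3 show.py p10
```

```text
t=15.35 tcp [0.5137 0.1736 0.0754] hd 10.06 shift(mm) [-0.8 -0.6 -3.2] turn [-0.02  0.06  0.01] q [ 0.18  0.15  1.85  0.    1.14 -1.57] F [ 0.1 -0.3 -1.3] op 0.015
t=15.35 tcp [0.5137 0.1736 0.0754] hd 10.06 shift(mm) [ 54.2  -0.6 -15.4] turn [-0.03 25.06  0.  ] q [ 0.18  0.15  1.85  0.    1.14 -1.57] F [ 0.1 -0.3 -1.3] op 0.015
[-0.01  0.11  0.03]
crop origin 192 116 scale 4
crop origin 205 122 scale 4
```

View pics/p10.png

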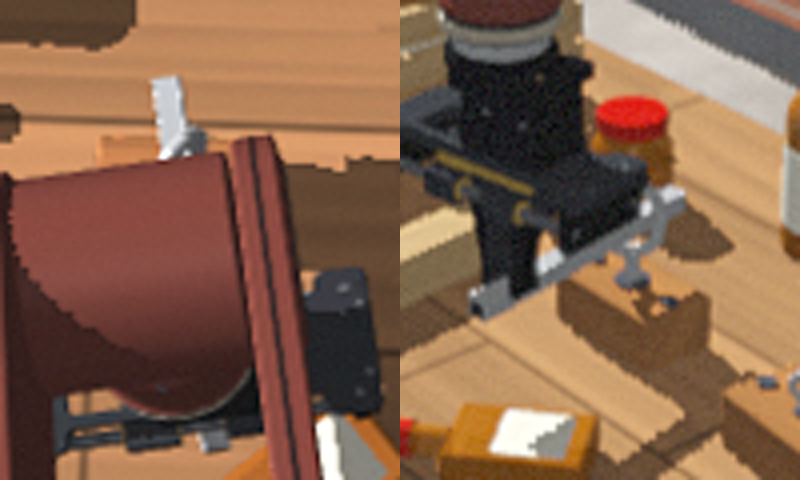

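{"api": "servo_tool", "payload": {"targets": [[1,0.009,0,-0.001,0,4,0],[1,0.0175,0,-0.002,0,8,0],[1,0.0265,0,-0.004,0,12,0],[1,0.0265,0,-0.004,0,12,0]]}}

```text
time: 15.85
tool_pos: [0.5128, 0.2003, 0.0751]
orientation: [-0.508, -0.491, 0.492, 0.509]
wrist_force: [-1.9, 0.6, -0.0]
opening: 0.015
```

```bash
python3 pol.py .13 -15 .076; python3 -c "
from h import *
print(np.round(sense()['torque'],2))"
```

```text
t=15.85 tcp [0.5128 0.2003 0.0751] hd -1.88 shift(mm) [29.6 -0.9 -5.6] turn [-0.09 13.12 -0.02] q [ 0.23  0.17  1.83  0.    1.15 -1.31] F [-1.9  0.6 -0. ] op 0.015
[0.1  0.47 0.17]
```

{"api": "servo_tool", "payload": {"targets": [[1,0.009,0,-0.001,0,4,0],[1,0.0175,0,-0.002,0,8,0],[1,0.0265,0,-0.003,0,12,0],[1,0.0265,0,-0.003,0,12,0]]}}

```text
time: 16.25
tool_pos: [0.5162, 0.2268, 0.0749]
orientation: [-0.556, -0.435, 0.437, 0.557]
wrist_force: [-3.2, 2.1, 0.1]
opening: 0.0148
```

```bash
python3 pol.py .13 -25 .076; python3 -c "
from h import *
print(np.round(sense()['torque'],2))"; python3 show.py p11
```

```text
t=16.25 tcp [0.5162 0.2268 0.0749] hd -13.85 shift(mm) [26.  -1.1 -4.9] turn [-0.16 11.15 -0.04] q [ 0.27  0.2   1.79  0.    1.15 -1.06] F [-3.2  2.1  0.1] op 0.0148
[0.27 0.88 0.24]
crop origin 192 116 scale 4
crop origin 205 122 scale 4
```

View pics/p11.png

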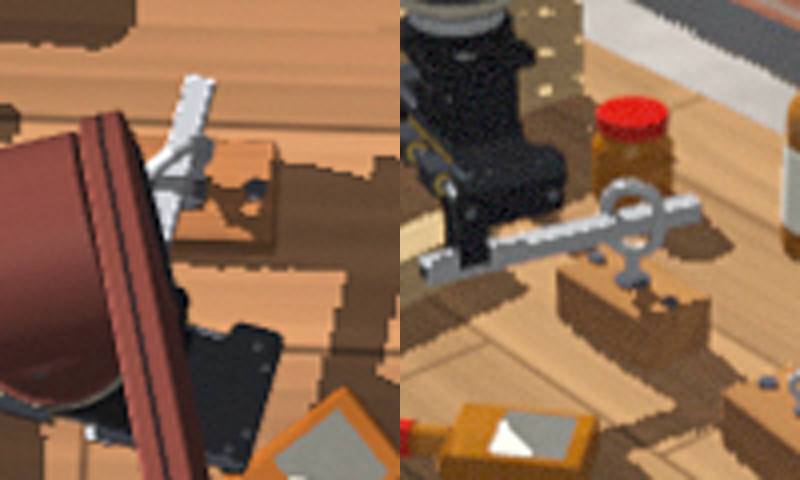

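The eye is now turning: the moment about z is 0.24 N m, and in the top view the loop bar at (180,160) is flatter than before. I'll go on.

{"api": "servo_tool", "payload": {"targets": [[1,0.008,0,-0.001,0,4,0],[1,0.0165,0,-0.002,0,8,0],[1,0.025,0,-0.004,0,12,0],[1,0.0335,0,-0.006,0,16,0],[1,0.0335,0,-0.006,0,16,0]]}}

```text
time: 16.85
tool_pos: [0.53, 0.2589, 0.0749]
orientation: [-0.611, -0.354, 0.355, 0.613]
wrist_force: [-5.4, 4.6, -0.4]
opening: 0.0147
```

```bash
python3 pol.py .13 -40 .076; python3 -c "
from h import *
print(np.round(sense()['torque'],2))"; python3 show.py p12
```

```text
t=16.85 tcp [0.53   0.2589 0.0749] hd -29.85 shift(mm) [25.6 -1.1 -3. ] turn [-1.900e-01  1.015e+01 -1.000e-02] q [ 0.32  0.26  1.73  0.    1.16 -0.73] F [-5.4  4.6 -0.4] op 0.0147
[0.81 0.89 0.41]
crop origin 192 116 scale 4
crop origin 205 122 scale 4
```

View pics/p12.png

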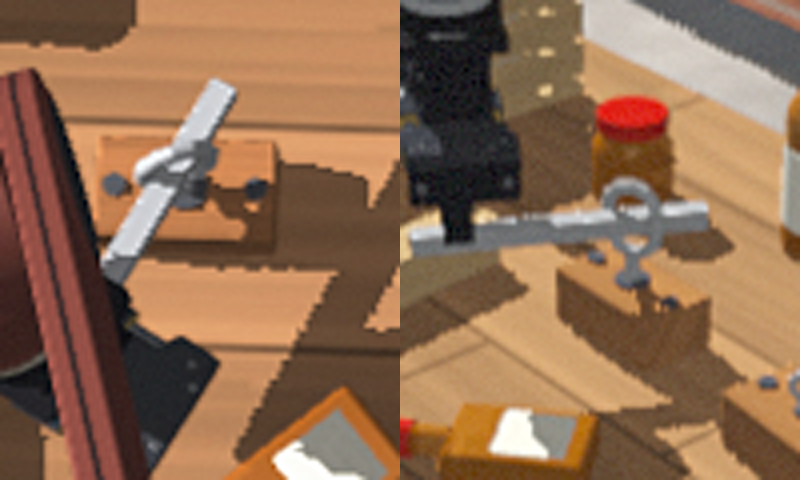

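{"api": "servo_tool", "payload": {"targets": [[1,0.009,0,-0.001,0,3.5,0],[1,0.0175,0,-0.002,0,7,0],[1,0.0255,0,-0.003,0,10,0],[1,0.0255,0,-0.003,0,10,0]]}}

```text
time: 17.35
tool_pos: [0.5456, 0.2791, 0.075]
orientation: [-0.64, -0.299, 0.3, 0.641]
wrist_force: [-5.7, 3.2, -0.0]
opening: 0.015
```

```bash
python3 pol.py .13 -45 .076; python3 -c "
from h import *
print(np.round(sense()['torque'],2))"; python3 show.py p13;python3 - <<'E'
from h import *
t=load('top')
cv2.imwrite('pics/p13b.png',cv2.resize(t['pixels'][140:190,205:275],None,fx=11,fy=11,interpolation=cv2.INTER_CUBIC))
# predicted wire centreline bars for eye angle: extremes of loop at z=.097
for th in(-.4,-.3,-.2,-.1,0):
  a=np.radians(-90.)-th;u=np.array([np.cos(a),np.sin(a),0])
  q=[(proj(t,np.array([.645,.196,.097])+k*.021*u)-[205,140])*11 for k in(-1,1)]
  q+= [(proj(t,np.array([.645,.196,.097+dz]))-[205,140])*11 for dz in(.027,)]
  print(th,np.round(q,0).tolist())
E
```

```text
t=17.35 tcp [0.5456 0.2791 0.075 ] hd -39.86 shift(mm) [11.5 -1.  -0.1] turn [-0.17  5.14 -0.04] q [ 0.34  0.31  1.66  0.    1.17 -0.53] F [-5.7  3.2 -0. ] op 0.015
[0.6  0.93 0.11]
crop origin 192 116 scale 4
crop origin 205 122 scale 4
-0.4 [[251.0, 227.0], [438.0, 157.0], [332.0, 159.0]]
-0.3 [[248.0, 218.0], [441.0, 167.0], [332.0, 159.0]]
-0.2 [[246.0, 208.0], [443.0, 176.0], [332.0, 159.0]]
-0.1 [[245.0, 199.0], [444.0, 186.0], [332.0, 159.0]]
0 [[245.0, 189.0], [444.0, 195.0], [332.0, 159.0]]
```

View pics/p13b.png

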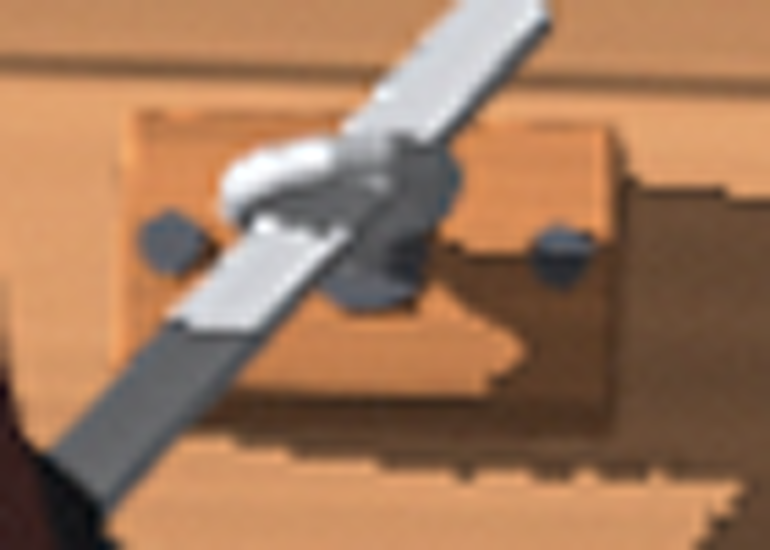

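View pics/p13.png

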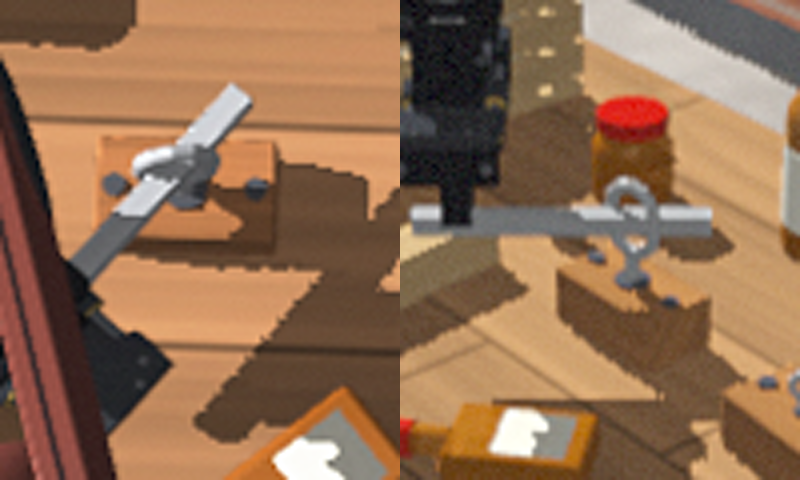

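{"api": "servo_tool", "payload": {"targets": [[1,0.005,0,0,0,2,0],[1,0.01,0,0,0,4,0],[1,0.01,0,0,0,4,0]]}}

```text
time: 17.75
tool_pos: [0.5525, 0.2859, 0.0751]
orientation: [-0.65, -0.277, 0.278, 0.651]
wrist_force: [-4.9, 2.7, -0.2]
opening: 0.0149
```

```bash
python3 pol.py .13 -45 .076; python3 -c "
from h import *
print(np.round(sense()['torque'],2))
t=cam('top');s=cam('side')
cv2.imwrite('pics/p14b.png',np.hstack([cv2.resize(t['pixels'][140:190,212:264],None,fx=8,fy=8,interpolation=cv2.INTER_CUBIC),cv2.resize(s['pixels'][155:205,240:287],None,fx=8,fy=8,interpolation=cv2.INTER_CUBIC)]))"
```

```text
t=17.75 tcp [0.5525 0.2859 0.0751] hd -43.86 shift(mm) [ 1.8 -0.9  1. ] turn [-0.1   1.14 -0.04] q [ 0.35  0.33  1.64  0.    1.18 -0.46] F [-4.9  2.7 -0.2] op 0.0149
[0.44 0.84 0.01]
```

View pics/p14b.png

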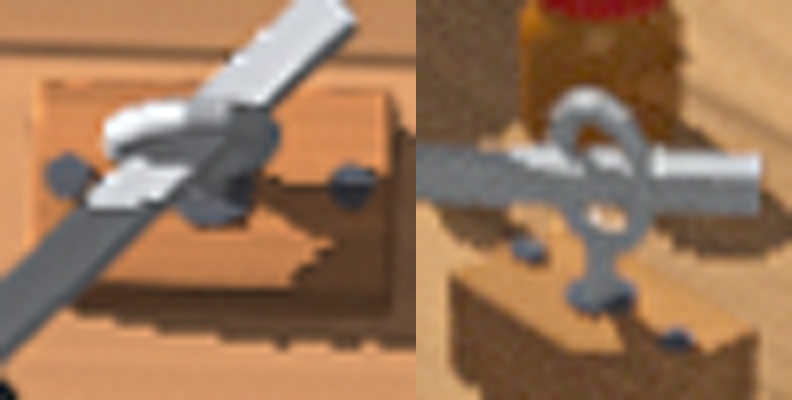

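{"api": "servo_tool", "payload": {"targets": [[1,0.003,0,0,0,1,0],[1,0.005,0,0.001,0,2,0],[1,0.005,0,0.001,0,2,0]]}}

```text
time: 18.15
tool_pos: [0.556, 0.2895, 0.0753]
orientation: [0.656, 0.265, -0.266, -0.655]
wrist_force: [-2.4, 0.3, -1.5]
opening: 0.0146
```

```bash
python3 pol.py .13 -45.9 .076; python3 pol.py .13 -20 .076
```

```text
t=18.15 tcp [0.556  0.2895 0.0753] hd -45.91 shift(mm) [-1.1 -0.7  0.9] turn [ 0.01 -0.01 -0.02] q [ 0.35  0.34  1.63 -0.    1.18 -0.41] F [-2.4  0.3 -1.5] op 0.0146
t=18.15 tcp [0.556  0.2895 0.0753] hd -45.91 shift(mm) [-57.9  -0.7 -12.1] turn [ 1.000e-02 -2.591e+01 -3.000e-02] q [ 0.35  0.34  1.63 -0.    1.18 -0.41] F [-2.4  0.3 -1.5] op 0.0146
```

Now I'll swing the rod back 20° to free it, which gives a clean look at the loop.

{"api": "servo_tool", "payload": {"targets": [[1,-0.006,0,0,0,-2.5,0],[1,-0.012,0,0,0,-5,0],[1,-0.0235,0,-0.001,0,-10,0],[1,-0.0345,0,-0.003,0,-15,0],[1,-0.0455,0,-0.007,0,-20,0],[1,-0.0455,0,-0.007,0,-20,0]]}}

```text
time: 18.75
tool_pos: [0.5284, 0.252, 0.0757]
orientation: [0.6, 0.375, -0.375, -0.599]
wrist_force: [0.4, 0.5, -0.9]
opening: 0.0151
```

```bash
cat > lp.py <<'E'
from h import *
import sys
t=cam('top');s=cam('side')
cv2.imwrite('pics/%s.png'%sys.argv[1],np.hstack([cv2.resize(t['pixels'][140:190,212:264],None,fx=8,fy=8,interpolation=cv2.INTER_CUBIC),cv2.resize(s['pixels'][155:205,240:287],None,fx=8,fy=8,interpolation=cv2.INTER_CUBIC)]))
E
python3 pol.py .13 -25.9 .076;python3 lp.py p15; python3 -c "
from h import *
print(np.round(sense()['torque'],2))"
```

```text
t=18.75 tcp [0.5284 0.252  0.0757] hd -25.92 shift(mm) [ 0.6 -0.3  0.7] turn [ 0.07 -0.02 -0.  ] q [ 0.31  0.24  1.74 -0.    1.16 -0.81] F [ 0.4  0.5 -0.9] op 0.0151
[-0.01  0.05 -0.  ]
```

View pics/p15.png

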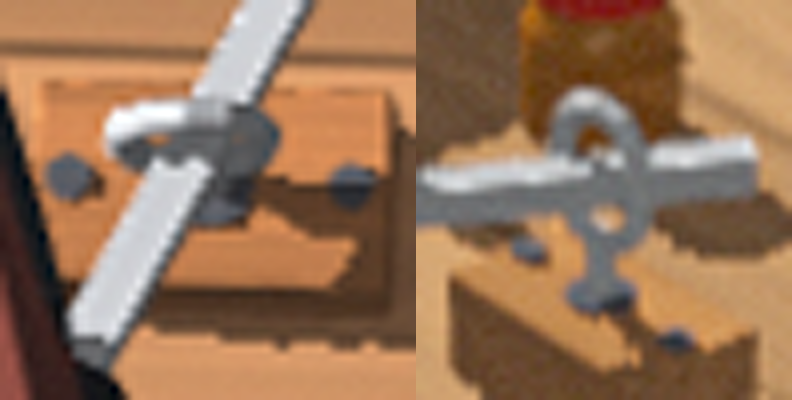

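The loop looks nearly in line. I'll draw the rod out straight, keeping it aimed for a second try if needed, and measure the loop unobstructed.

{"api": "servo_tool", "payload": {"targets": [[1,0,0,0.015,0,0,0],[1,0,0,0.03,0,0,0],[1,0,0,0.045,0,0,0],[1,0,0,0.06,0,0,0],[1,0,0,0.08,0,0,0],[1,0,0,0.1,0,0,0],[1,0,0,0.1,0,0,0]]}}

```text
time: 19.55
tool_pos: [0.435, 0.2984, 0.0751]
orientation: [-0.599, -0.375, 0.376, 0.599]
wrist_force: [-0.5, 0.1, -0.7]
opening: 0.0146
```

```bash
python3 pol.py .23 -25.9 .076;python3 lp.py p16
python3 - <<'E'
from h import *
t=load('top');s=load('side')
F=8
g=cv2.resize(t['pixels'][140:190,212:264],None,fx=F,fy=F,interpolation=cv2.INTER_CUBIC)
H=cv2.cvtColor(g,cv2.COLOR_BGR2HSV)
m=(H[...,1]<95).astype(np.uint8)*255
cv2.imwrite('pics/m16.png',np.hstack([m]))
E
```

```text
t=19.55 tcp [0.435  0.2984 0.0751] hd -25.82 shift(mm) [-0.4 -0.9 -3.6] turn [-0.08  0.08 -0.05] q [ 0.45  0.11  1.89  0.    1.14 -0.67] F [-0.5  0.1 -0.7] op 0.0146
```

View pics/p16.png

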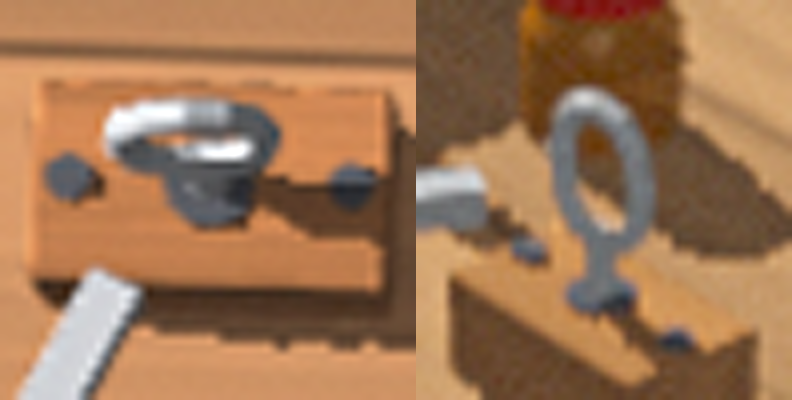

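View pics/m16.png

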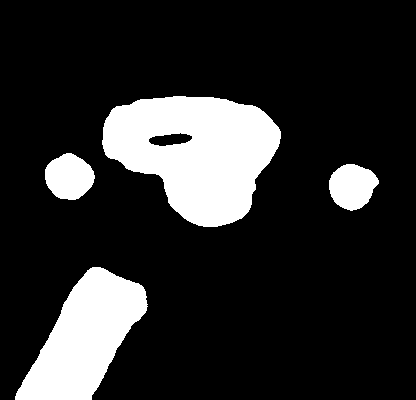

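```bash
cat > ang.py <<'E'
from h import *
t=load('top');s=load('side');F=8
g=cv2.resize(t['pixels'][140:190,212:264],None,fx=F,fy=F,interpolation=cv2.INTER_CUBIC)
H=cv2.cvtColor(g,cv2.COLOR_BGR2HSV)
def P(x,y,z):return onz(t,(x+.5)/F-.5+212,(y+.5)/F-.5+140,z)
for th in(80,95,110):
    m=(H[...,1]<th).astype(np.uint8)
    n,l,st,ce=cv2.connectedComponentsWithStats(m)
    b=[ce[i] for i in range(1,n) if 1000<st[i,4]<3500 and 150<ce[i][1]<210]
    b.sort(key=lambda c:c[0])
    if len(b)!=2: print(th,'bolts',b);continue
    q=[P(*c,.049) for c in b];d=q[1]-q[0];ap=np.degrees(np.arctan2(d[1],d[0]))
    i=max(range(1,n),key=lambda i:st[i,4] if 90<ce[i][1]<190 and 120<ce[i][0]<280 else 0)
    ys,xs=np.nonzero(l==i);out=[]
    for w in(6,10,16):
        L=(xs<=xs.min()+w);Rr=(xs>=xs.max()-w)
        # midrow of end cap
        e=[np.array([xs[k].mean(),(ys[k].min()+ys[k].max())/2]) for k in(L,Rr)]
        q2=[P(*c,.097) for c in e];d=q2[1]-q2[0];out.append(round(float(np.degrees(np.arctan2(d[1],d[0]))),2))
    print(th,'pad',round(float(ap),2),'loop',out,'mid',((q2[0]+q2[1])/2).round(4),'padmid',((q[0]+q[1])/2).round(4))
# pad edge: long edges at z=.045 from the gradient
G=t['pixels'][...,0].astype(float)*0+cv2.cvtColor(t['pixels'],cv2.COLOR_BGR2GRAY)
g8=cv2.GaussianBlur(cv2.resize(cv2.cvtColor(t['pixels'],cv2.COLOR_BGR2HSV)[140:190,212:264,1].astype(np.float32),None,fx=F,fy=F,interpolation=cv2.INTER_CUBIC),(9,9),0)
pts=[]
for x in list(range(50,100,4))+list(range(285,375,4)):
    col=g8[65:105,x];k=np.argmax(np.abs(np.gradient(col)));pts.append(P(x,65+k,.045)[:2])
v=cv2.fitLine(np.array(pts,np.float32),cv2.DIST_HUBER,0,.01,.01).ravel();print('far edge',np.degrees(np.arctan2(v[1],v[0])),v)
E
python3 ang.py
```

```text
80 pad -90.03 loop [-89.13, -90.43, -90.35] mid [0.6469 0.1981 0.097 ] padmid [0.6455 0.1968 0.049 ]
95 pad -90.07 loop [-88.6, -90.04, -90.49] mid [0.647  0.1982 0.097 ] padmid [0.6455 0.1968 0.049 ]
110 pad -90.12 loop [-88.59, -90.01, -90.46] mid [0.647  0.1982 0.097 ] padmid [0.6454 0.1968 0.049 ]
far edge -89.916595 [ 0.00145562 -0.9999989   0.67707074  0.20292881]
```

```bash
python3 - <<'E'
from h import *
s=load('side');F=8
g=cv2.resize(s['pixels'][155:205,240:287],None,fx=F,fy=F,interpolation=cv2.INTER_CUBIC)
H=cv2.cvtColor(g,cv2.COLOR_BGR2HSV);
for T in(60,75,90):
  m=(H[...,1]<T).astype(np.uint8);n,l,st,ce=cv2.connectedComponentsWithStats(m);i=l[170,147] or l[150,145]
  r=(l==i);r[240:]=False;ys,xs=np.nonzero(r);print(T,xs.min()/F,xs.max()/F,(xs.max()-xs.min()+1)/F,(ys.min())/F, 'rows of extremes',ys[xs<=xs.min()+1].mean()/F,ys[xs>=xs.max()-1].mean()/F)
V=s['E'][:3,:3]
for th in np.radians([-8,-4,-2,0,2,4,8]):
  a=-np.pi/2-th;u=np.array([np.cos(a),np.sin(a),0]);W=[]
  for p in np.linspace(0,2*np.pi,180):
    c=np.array([.6455,.197,.097])+u*.021*np.cos(p)+np.array([0,0,.027*np.sin(p)])
    tg=-u*.021*np.sin(p)+np.array([0,0,.027*np.cos(p)]);q=V@tg;nn=np.array([-q[1],q[0]]);nn/=np.linalg.norm(nn)
    pp=proj(s,c);zc=(V@c+s['E'][:3,3])[2]
    for sg in(1,-1):W.append(pp+sg*nn*.005*s['fx']/zc)
  W=np.array(W)-[240,155];i,j=W[:,0].argmin(),W[:,0].argmax();print(round(np.degrees(th)),W.min(0).round(2),W.max(0).round(2),'w',round(W[j,0]-W[i,0],2),W[i,1].round(1),W[j,1].round(1))
E
```

```text
60 16.5 29.875 13.5 10.875 rows of extremes 18.3125 24.5
75 16.25 30.0 13.875 10.75 rows of extremes 18.25 24.5
90 16.0 30.125 14.25 10.75 rows of extremes 18.21875 24.45486111111111
-8 [17.21 10.96] [31.17 31.07] w 13.96 18.6 23.1
-4 [17.55 10.91] [30.82 31.12] w 13.27 18.5 23.3
-2 [17.74 10.89] [30.64 31.14] w 12.91 18.4 23.4
0 [17.92 10.87] [30.46 31.17] w 12.53 18.3 23.4
2 [18.11 10.85] [30.26 31.2 ] w 12.15 18.2 23.5
4 [18.31 10.83] [30.07 31.22] w 11.75 18.2 23.6
8 [18.72 10.79] [29.65 31.27] w 10.93 18.0 23.7
```

```bash
python3 - <<'E'
from h import *
s=load('side');t=load('top');F=8
def meas(im,T):
  g=cv2.resize(im[155:205,240:287],None,fx=F,fy=F,interpolation=cv2.INTER_CUBIC)
  H=cv2.cvtColor(g,cv2.COLOR_BGR2HSV);m=(H[...,1]<T).astype(np.uint8);n,l,st,ce=cv2.connectedComponentsWithStats(m)
  w=[]
  for i in range(1,n):
    r=(l==i).copy();r[240:]=0
    ys,xs=np.nonzero(r)
    if len(xs)>3000 and xs.min()>40: w.append((round((xs.max()-xs.min()+1)/F,2),xs.min()/F,xs.max()/F,ys.min()/F))
  return w
im0=cv2.imread('pics/side0.png')
for T in(60,75,90):print(T,'initial',meas(im0,T),'now',meas(s['pixels'],T))
V=s['E'][:3,:3]
for n in(2.,2.5,3.):
 for th in np.radians([-56,-50,-45,-4,0,4]):
  a=-np.pi/2-th;u=np.array([np.cos(a),np.sin(a),0]);W=[]
  ph=np.linspace(0,2*np.pi,240)
  C=[np.array([.6455,.197,.097])+u*.021*np.sign(np.cos(p))*abs(np.cos(p))**(2/n)+np.array([0,0,.027*np.sign(np.sin(p))*abs(np.sin(p))**(2/n)]) for p in ph]
  C=np.array([proj(s,c) for c in C]);r=.005*s['fx']/(V@[.645,.197,.097]+s['E'][:3,3])[2]
  print(n,round(np.degrees(th)),'w',round(np.ptp(C[:,0])+2*r,2))
E
```

```text
60 initial [(np.float64(17.62), np.float64(14.375), np.float64(31.875), np.float64(11.625))] now [(np.float64(13.5), np.float64(16.5), np.float64(29.875), np.float64(10.875))]
75 initial [(np.float64(17.88), np.float64(14.25), np.float64(32.0), np.float64(11.375))] now [(np.float64(13.88), np.float64(16.25), np.float64(30.0), np.float64(10.75))]
90 initial [(np.float64(18.38), np.float64(13.875), np.float64(32.125), np.float64(11.25))] now [(np.float64(14.25), np.float64(16.0), np.float64(30.125), np.float64(10.75))]
2.0 -56 w 17.52
2.0 -50 w 17.6
2.0 -45 w 17.55
2.0 -4 w 13.27
2.0 0 w 12.54
2.0 4 w 11.75
2.5 -56 w 17.52
2.5 -50 w 17.6
2.5 -45 w 17.55
2.5 -4 w 13.28
2.5 0 w 12.54
2.5 4 w 11.76
3.0 -56 w 17.53
3.0 -50 w 17.61
3.0 -45 w 17.56
3.0 -4 w 13.28
3.0 0 w 12.54
3.0 4 w 11.76
```

The two views disagree a little. The top view's end-to-end chord reads 0°, but it carries about a 2.5° obliquity bias, so it means about -2.5°. The side-view width gives about -5°, and the jam-angle geometry about -3.5°. About 3.5° still looks to be missing, so I'll put the rod back in along the same line and finish the turn.

{"api": "servo_tool", "payload": {"targets": [[1,0,0,-0.015,0,0,0],[1,0,0,-0.03,0,0,0],[1,0,0,-0.045,0,0,0],[1,0,0,-0.06,0,0,0],[1,0,0,-0.08,0,0,0],[1,0,0,-0.1,0,0,0],[1,0,0,-0.1,0,0,0],[1,0,0,-0.1,0,0,0]]}}

```text
time: 20.45
tool_pos: [0.5287, 0.2525, 0.075]
orientation: [-0.6, -0.374, 0.375, 0.6]
wrist_force: [0.4, -0.3, -0.8]
opening: 0.0149
```

```bash
python3 pol.py .13 -25.9 .076;python3 pol.py .13 -46 .076;python3 pol.py .13 -49 .076;python3 lp.py p17
```

```text
t=20.45 tcp [0.5287 0.2525 0.075 ] hd -26.07 shift(mm) [ 0.  -1.   0.7] turn [-0.04 -0.17 -0.03] q [ 0.31  0.25  1.74  0.    1.16 -0.81] F [ 0.4 -0.3 -0.8] op 0.0149
t=20.45 tcp [0.5287 0.2525 0.075 ] hd -26.07 shift(mm) [44.7 -1.  -7.1] turn [-0.04 19.93 -0.03] q [ 0.31  0.25  1.74  0.    1.16 -0.81] F [ 0.4 -0.3 -0.8] op 0.0149
t=20.45 tcp [0.5287 0.2525 0.075 ] hd -26.07 shift(mm) [51.1 -1.  -9.6] turn [-0.04 22.93 -0.03] q [ 0.31  0.25  1.74  0.    1.16 -0.81] F [ 0.4 -0.3 -0.8] op 0.0149
```

View pics/p17.png

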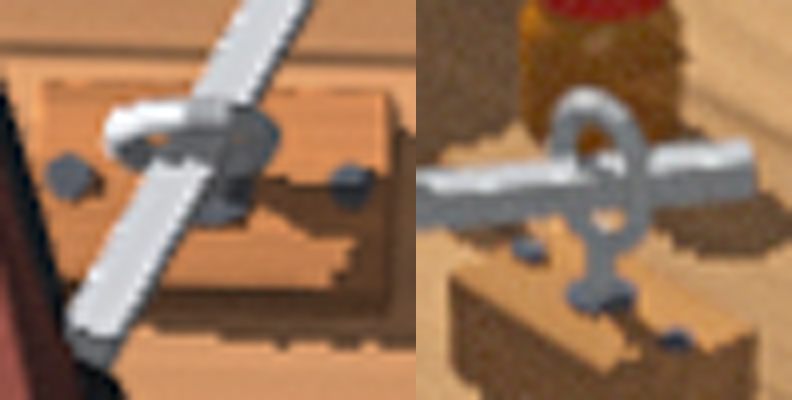

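{"api": "servo_tool", "payload": {"targets": [[1,0.0115,0,0,0,5,0],[1,0.023,0,-0.002,0,10,0],[1,0.035,0,-0.005,0,15,0],[1,0.044,0,-0.0075,0,19,0],[1,0.0485,0,-0.009,0,21,0],[1,0.0525,0,-0.0105,0,23,0],[1,0.0525,0,-0.0105,0,23,0]]}}

```text
time: 21.25
tool_pos: [0.5596, 0.2962, 0.075]
orientation: [0.662, 0.248, -0.249, -0.662]
wrist_force: [-0.5, -0.7, -0.9]
opening: 0.0146
```

```bash
python3 pol.py .13 -49 .076; python3 -c "
from h import *
print(np.round(sense()['torque'],2))";python3 lp.py p18
```

```text
t=21.25 tcp [0.5596 0.2962 0.075 ] hd -48.92 shift(mm) [-1.3 -1.  -1.7] turn [-0.02  0.08 -0.09] q [ 0.36  0.35  1.61 -0.    1.19 -0.35] F [-0.5 -0.7 -0.9] op 0.0146
[-0.21  0.28 -0.02]
```

View pics/p18.png

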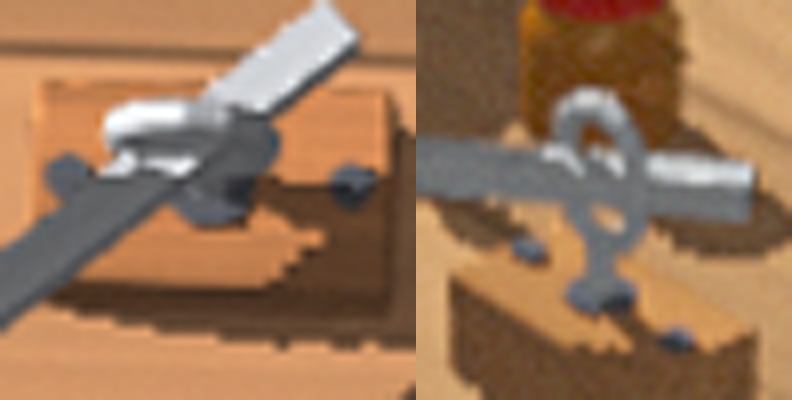

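{"api": "servo_tool", "payload": {"targets": [[1,-0.006,0,0,0,-2.5,0],[1,-0.012,0,0,0,-5,0],[1,-0.0235,0,-0.001,0,-10,0],[1,-0.0345,0,-0.003,0,-15,0],[1,-0.046,0,-0.007,0,-20,0],[1,-0.0525,0,-0.0095,0,-23,0],[1,-0.0525,0,-0.0095,0,-23,0]]}}

```text
time: 22.05
tool_pos: [0.5267, 0.2539, 0.0756]
orientation: [-0.599, -0.375, 0.375, 0.599]
wrist_force: [-0.0, 1.3, -0.9]
opening: 0.0146
```

{"api": "servo_tool", "payload": {"targets": [[1,0,0,0.015,0,0,0],[1,0,0,0.03,0,0,0],[1,0,0,0.045,0,0,0],[1,0,0,0.06,0,0,0],[1,0,0,0.08,0,0,0],[1,0,0,0.1,0,0,0],[1,0,0,0.1,0,0,0],[1,0,0,0.1,0,0,0]]}}

```text
time: 22.85
tool_pos: [0.4367, 0.2987, 0.0757]
orientation: [0.599, 0.376, -0.375, -0.599]
wrist_force: [0.7, 0.1, -0.9]
opening: 0.0149
```

```bash
python3 pol.py .23 -25.9 .076;python3 lp.py p19; python3 ang.py; python3 - <<'E'
from h import *
s=load('side');F=8
for T in(60,75,90):
  g=cv2.resize(s['pixels'][155:205,240:287],None,fx=F,fy=F,interpolation=cv2.INTER_CUBIC)
  H=cv2.cvtColor(g,cv2.COLOR_BGR2HSV);m=(H[...,1]<T).astype(np.uint8);n,l,st,ce=cv2.connectedComponentsWithStats(m)
  for i in range(1,n):
    r=(l==i).copy();r[240:]=0
    ys,xs=np.nonzero(r)
    if len(xs)>3000 and xs.min()>40: print(T,round((xs.max()-xs.min()+1)/F,2),xs.min()/F,xs.max()/F,ys.min()/F)
E
```

```text
t=22.85 tcp [0.4367 0.2987 0.0757] hd -25.87 shift(mm) [-1.4 -0.3 -2.2] turn [0.03 0.03 0.02] q [ 0.45  0.12  1.89 -0.    1.14 -0.67] F [ 0.7  0.1 -0.9] op 0.0149
80 pad -90.06 loop [-92.61, -93.45, -93.51] mid [0.6466 0.1982 0.097 ] padmid [0.6454 0.1967 0.049 ]
95 pad -90.1 loop [-92.73, -93.22, -93.63] mid [0.6465 0.1982 0.097 ] padmid [0.6454 0.1968 0.049 ]
110 pad -90.14 loop [-92.68, -93.5, -93.56] mid [0.6465 0.1982 0.097 ] padmid [0.6454 0.1968 0.049 ]
far edge 89.98409 [2.7759472e-04 9.9999994e-01 6.7695588e-01 1.9052596e-01]
60 12.88 16.875 29.625 11.0
75 13.12 16.75 29.75 10.875
90 13.5 16.625 30.0 10.75
```

View pics/p19.png

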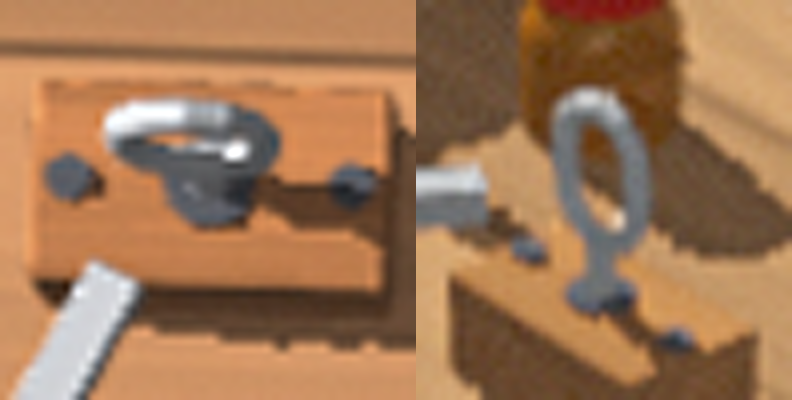

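The loop is now in line: the corrected top view gives about +1° and the side view about -1.5°. The rod is out, so I'll lift it and carry it back to its clear spot on the right.

```bash
python3 -c "
from h import *
go((.425,.1,.18),4,-1);go((.425,-.1,.18),4,-1)"
```

```text
t=22.95 tcp [0.4377 0.2982 0.0757] hd -25.95 shift(mm) [-183.7 -104.3  -75.4] turn [ 5.000e-02 -2.995e+01  2.000e-02] q [ 0.45  0.12  1.89 -0.    1.14 -0.67] F [-0.4  0.3 -0.5] op 0.015
t=22.95 tcp [0.4377 0.2982 0.0757] hd -25.95 shift(mm) [-363.5 -104.3 -162.9] turn [ 5.000e-02 -2.995e+01  2.000e-02] q [ 0.45  0.12  1.89 -0.    1.14 -0.67] F [-0.4  0.3 -0.5] op 0.015
```

{"api": "servo_tool", "payload": {"targets": [[1,0,-0.015,0.005,0,0,0],[1,0,-0.035,0.005,0,0,0],[1,0,-0.06,0.005,0,0,0],[1,0,-0.085,0.005,0,0,0],[1,0,-0.1,0.005,0,-3,0],[1,0,-0.105,0.005,0,-7,0],[1,0,-0.105,0.005,0,-11,0],[1,0,-0.105,0.005,0,-15,0]]}}

```text
time: 23.75
tool_pos: [0.4334, 0.3003, 0.1822]
orientation: [0.545, 0.451, -0.45, -0.545]
wrist_force: [0.9, 0.6, 0.1]
opening: 0.0146
```

```bash
python3 -c "
from h import *
go((.425,.1,.18),4,-1);go((.425,-.05,.18),4,-1)"
```

```text
t=23.75 tcp [0.4334 0.3003 0.1822] hd -10.85 shift(mm) [-198.3    2.   -29.4] turn [  0.09 -14.85   0.05] q [ 0.46 -0.    1.8   0.    1.34 -0.93] F [0.9 0.6 0.1] op 0.0146
t=23.75 tcp [0.4334 0.3003 0.1822] hd -10.85 shift(mm) [-345.6    1.9  -57.6] turn [  0.09 -14.85   0.05] q [ 0.46 -0.    1.8   0.    1.34 -0.93] F [0.9 0.6 0.1] op 0.0146
```

{"api": "servo_tool", "payload": {"targets": [[1,-0.03,0,-0.005,0,-2,0],[1,-0.07,0,-0.012,0,-4,0],[1,-0.115,0,-0.019,0,-6,0],[1,-0.16,0,-0.027,0,-8,0],[1,-0.205,0,-0.035,0,-10,0],[1,-0.25,0,-0.042,0,-12,0],[1,-0.295,0,-0.05,0,-14,0],[1,-0.34,0,-0.057,0,-14.9,0]]}}

```text
time: 24.55
tool_pos: [0.4242, -0.0465, 0.182]
orientation: [0.483, 0.517, -0.517, -0.482]
wrist_force: [1.9, -0.2, -1.7]
opening: 0.0152
```

```bash
python3 -c "
from h import *
go((.407,-.364,.1),4,-1)"
```

```text
t=24.55 tcp [ 0.4242 -0.0465  0.182 ] hd 3.97 shift(mm) [-315.4   82.2   39.3] turn [ 0.12 -0.03 -0.05] q [-0.29 -0.27  2.03 -0.    1.37 -1.93] F [ 1.9 -0.2 -1.7] op 0.0152
```

{"api": "servo_tool", "payload": {"targets": [[1,-0.04,0,0.005,0,0,0],[1,-0.085,0,0.01,0,0,0],[1,-0.13,0,0.015,0,0,0],[1,-0.175,0,0.02,0,0,0],[1,-0.22,0.02,0.027,0,0,0],[1,-0.26,0.045,0.032,0,0,0],[1,-0.295,0.07,0.037,0,0,0],[1,-0.315,0.082,0.039,0,0,0]]}}

```text
time: 25.35
tool_pos: [0.4052, -0.3637, 0.0972]
orientation: [-0.483, -0.516, 0.516, 0.484]
wrist_force: [0.5, 0.5, 0.2]
opening: 0.0148
```

{"api": "servo_tool", "payload": {"targets": [[1,0,0,0,0,0,0],[1,0,0,0,0,0,0],[1,0,0,0,0,0,0]]}}

```text
time: 25.65
tool_pos: [0.4074, -0.3611, 0.0998]
orientation: [0.483, 0.517, -0.517, -0.482]
wrist_force: [0.1, 1.1, -0.8]
opening: 0.0151
```

```bash
python3 -c "
from h import *
go((.407,-.364,-.013),4,-1);cam('side','side20.png')"
```

```text
t=25.65 tcp [ 0.4074 -0.3611  0.0998] hd 3.96 shift(mm) [ -2.8 112.8   0.7] turn [ 0.06 -0.04 -0.05] q [-0.87  0.12  1.83  0.    1.19 -2.51] F [ 0.1  1.1 -0.8] op 0.0151
```

View pics/side20.png

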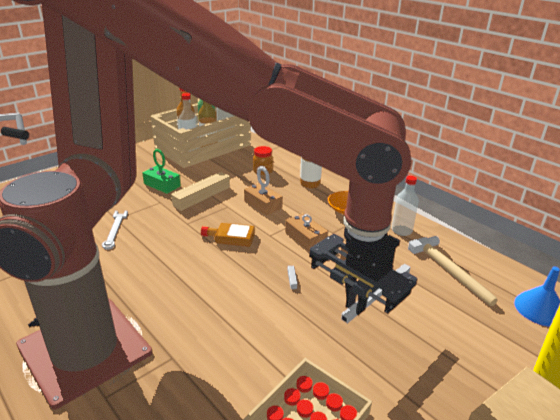

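The rod is held level above its old spot, with its rear end at (348,312), and the counter below is clear. I'll lower it slowly.

{"api": "servo_tool", "payload": {"targets": [[1,-0.002,0.025,0,0,0,0],[1,-0.003,0.05,0,0,0,0],[1,-0.003,0.075,0,0,0,0],[1,-0.003,0.09,0,0,0,0],[1,-0.003,0.1,0,0,0,0],[1,-0.003,0.106,0,0,0,0],[1,-0.003,0.109,0,0,0,0],[1,-0.003,0.111,0,0,0,0]]}}

```text
time: 26.5
tool_pos: [0.4076, -0.3648, -0.0119]
orientation: [-0.483, -0.517, 0.517, 0.482]
wrist_force: [0.4, 0.8, -0.2]
opening: 0.0151
```

{"api": "servo_tool", "payload": {"targets": [[1,0,0.001,0,0,0,0],[1,0,0.002,0,0,0,0]]}}

```text
time: 26.7
tool_pos: [0.4075, -0.3649, -0.0131]
orientation: [-0.483, -0.517, 0.517, 0.482]
wrist_force: [-3.9, 4.7, 13.6]
opening: 0.0149
```

```bash
python3 -c "
from h import *
go((.407,-.364,-.013),4,-1)"
```

```text
t=26.70 tcp [ 0.4075 -0.3649 -0.0131] hd 3.94 shift(mm) [ 0.9 -0.1  0.4] turn [ 0.03 -0.06 -0.05] q [-0.87  0.29  1.88 -0.    0.97 -2.51] F [-3.9  4.7 13.6] op 0.0149
```

Contact with the counter at 13.6 N. I'll ease off 1 mm, release and lift.

{"api": "servo_tool", "payload": {"targets": [[1,0,-0.001,0,0,0,0],[0,0,-0.001,0,0,0,0],[0,0,-0.001,0,0,0,0],[0,0,-0.001,0,0,0,0],[0,0,-0.001,0,0,0,0],[0,0,-0.001,0,0,0,0],[0,0,-0.001,0,0,0,0],[0,0,-0.001,0,0,0,0]]}}

```text
time: 27.5
tool_pos: [0.407, -0.3643, -0.0136]
orientation: [0.482, 0.517, -0.517, -0.483]
wrist_force: [0.2, 0.5, 0.1]
opening: 0.0628
```

{"api": "servo_tool", "payload": {"targets": [[0,0,-0.01,0,0,0,0],[0,0,-0.03,0,0,0,0],[0,0,-0.06,0,0,0,0],[0,0,-0.09,0,0,0,0],[0,0,-0.12,0,0,0,0],[0,0,-0.15,0,0,0,0],[0,0,-0.16,0,0,0,0],[0,0,-0.16,0,0,0,0]]}}

```text
time: 28.3
tool_pos: [0.408, -0.3654, 0.1486]
orientation: [-0.484, -0.517, 0.517, 0.481]
wrist_force: [0.0, -0.1, -0.4]
opening: 0.0872
```

```bash
python3 -c "
from h import *
go((.407,-.364,-.013),4,-1);a=cam('side');b=cam('top')
cv2.imwrite('pics/fin.png',cv2.resize(np.hstack([a['pixels'],b['pixels']]),None,fx=.71,fy=.71))
cv2.imwrite('pics/finrod.png',cv2.resize(a['pixels'][240:400,300:460],None,fx=3,fy=3))";python3 lp.py p21;python3 ang.py
```

```text
t=28.30 tcp [ 0.408  -0.3654  0.1486] hd 3.94 shift(mm) [  2.  161.6   1.3] turn [ 0.15 -0.06 -0.2 ] q [-0.87  0.07  1.79  0.    1.28 -2.51] F [ 0.  -0.1 -0.4] op 0.0872
80 pad -90.02 loop [-92.8, -93.84, -93.54] mid [0.6466 0.1981 0.097 ] padmid [0.6455 0.1968 0.049 ]
95 pad -90.04 loop [-92.56, -93.57, -93.81] mid [0.6466 0.1982 0.097 ] padmid [0.6455 0.1968 0.049 ]
110 pad -90.1 loop [-92.34, -93.5, -93.56] mid [0.6466 0.1982 0.097 ] padmid [0.6455 0.1968 0.049 ]
far edge -89.92086 [ 0.00138111 -0.99999905  0.67704076  0.20195064]
```

View pics/fin.png

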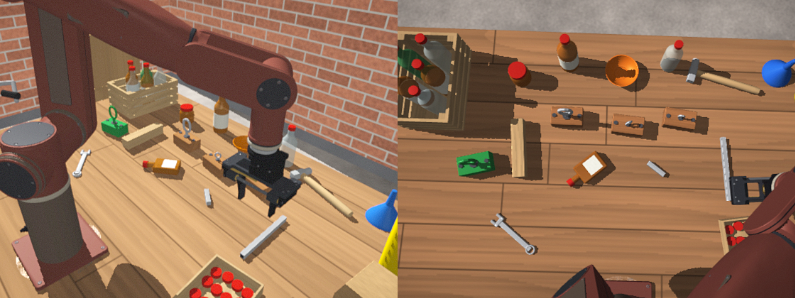

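View pics/finrod.png

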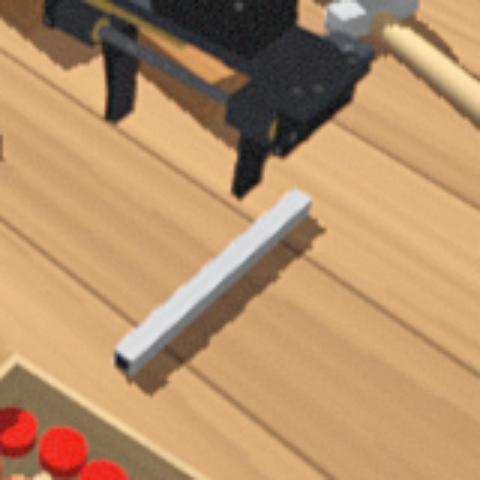

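View pics/p21.png

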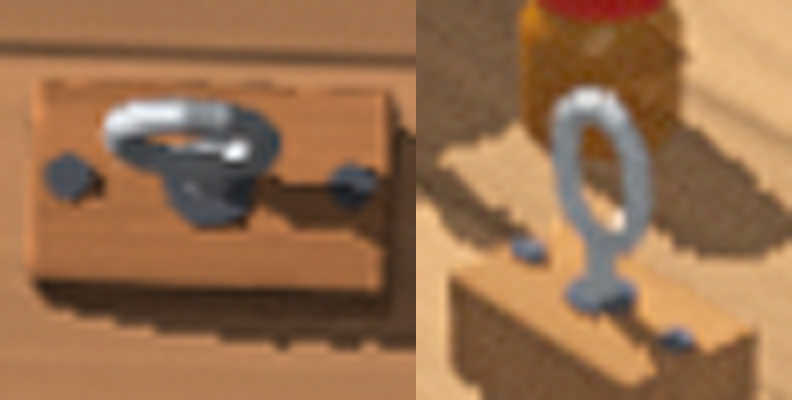

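The rod lies flat, (370,333) in the side view, clear of everything. The loop, (236,157) in the top view, is in line with its pad, and the open gripper is free above. I'll let it settle and hand in.

{"api": "servo_tool", "payload": {"targets": [[0,0,0,0,0,0,0],[0,0,0,0,0,0,0],[0,0,0,0,0,0,0]]}}

```text
time: 28.8
tool_pos: [0.4068, -0.364, 0.1458]
orientation: [0.482, 0.517, -0.517, -0.483]
wrist_force: [-0.5, -0.6, -0.5]
opening: 0.0867
```

```bash
python3 -c "
from h import *
print(workorder.hand_in())"
```

```text
the job is handed in; nothing more can be done
None
```

I put the long rod through the big eye's loop and levered the eye clockwise until the loop lined up with its pad. I then drew the rod out, laid it flat at its old spot on the right, well clear of the eye, and handed in at about 29 s.

- **Loop alignment:** the top-view chord reads about 3.5° past the pad line, or about +1° after taking off my estimated 2.5° view bias. The side-view width gave about -1.5° on the last look with the rod out. So I judge it in line to within about 2°, with the two views disagreeing slightly.
- **First grasp missed:** the fingertips sit about 17 mm higher than the reported TCP, so the jaws shut above the rod. I lowered them and it held on the second try.
- **Second turn needed:** the first turn stopped about 3.5° short, so I put the rod back in and finished it.
- **Unit slip:** one move was sent in millimetres instead of metres. The row limit capped it at about 40 mm upward in free air, with no harm done.
- **Forces:** the highest reading was about 15 N, when the rod or fingertips touched the counter as I set it down. The last picture shows the rod lying flat and the open gripper touching nothing.

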